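Hold the bag clip gaping around the stock card

TASK

A colleague is about to slip a delivery note against the stock card in its hooded stand and needs the clip held ready. Take the spring bag clip by its two handles, squeeze it wide open, lift it clear of the counter, bring it level in under the hood and hold it gaping around the card's free upright edge: about half-way up the card, square to it, the edge about in the middle of the mouth's depth and the jaws not touching the card on either side. Finish while still holding it squeezed open there (do not let it shut, let go or put it down), do not ram the card or stand, and leave the can, the soap bottle and the carton where they are.

Things in the scene. Friction and masses are not known exactly. Their poses are not given: they have to be found in the camera images.
- clip_mid (a point): Black plastic spring bag clip, works like a clothes peg, on its side on the counter, hinge pin upright; 44 mm tall, 113 mm long, about 50 g. Point on the pin, half-way up (22 mm). z up along the pin, +x towards the mouth: jaws reach 60 mm ahead of the pin. Fully open, the mouth is a wedge 21 mm wide 35 mm ahead of the pin, 35 mm wide at the jaw tips (44 mm over their outsides)
- clip_grip (a point): point midway between the clip's two handles, half-way up (22 mm), 36 mm behind the pin; squeeze here along the clip's y axis. Axes as clip_mid. Handles reach 8 to 55 mm behind the pin, one on each side. Shut, they splay: 44 mm over their outer faces here, 55 mm at their ends. Fully squeezed they lie parallel, 24 mm over their outer faces
- clip: the same clip with both its halves; origin on the hinge pin at the clip's underside, axes as clip_mid
- jaw_l (a joint): how far each half of the clip has turned open, rad (both halves turn alike): 0 shut, 0.30 fully open against its stop. The spring takes about 4 N on each handle to start and 8 N when fully open; a firm grip of 20 N or more squeezes it right to the stop
- card_edge (a point): the near, free upright edge of the stock card at half its height, 65 mm above the counter. The card is a stiff white sheet 4 mm thick, upright, from 12 to 118 mm above the counter; +x runs from this edge along the card into the stand (154 mm long), y across its thickness, z up. The first 32 mm of the card are free of the base
- stand: dark steel stand, fixed, holding the card; origin on the counter straight below the card's free edge, axes as card_edge. Base 12 mm high, 60 mm wide, from x = 32 mm on; flat hood 64 mm wide over the card from x = 12 to 164 mm, underside 118 mm, top 126 mm above the counter; back post at x = 154 to 164 mm
- can: bystander: drink can, 66 mm across, 92 mm tall, origin at its underside, upright
- soap: bystander: white pump bottle, 64 mm across, 195 mm tall, origin at its underside
- carton: bystander: cardboard carton lying flat, 130 x 90 x 45 mm, origin at its underside
Mind the look-alikes: they are no part of the job. Of the things shaped like the stand, the steel one is meant.

How it is judged:
By the outcome, as a careful person would: the job done as asked, in the order asked, and still so for the second after the job is handed in, while the arm keeps its last pose, push and grip.
It also fails if it takes over 38 s, if anything falls off the work surface, if the arm or the gripper's body presses on something with over 40 N, if the wrist force passes 120 N, or if a joint passes its speed limit or range.

ROBOT

A 7-joint arm with a two-finger parallel gripper is mounted at the origin on the work surface. World frame = base frame: x ahead of the robot, y to its left, z up, the work surface at z = 0. Lengths are in m, angles in rad, forces in N, time in s.
With the tool pointing down it reaches from about 0.4 to 0.85 m from the base axis. Payload 4.5 kg.
Tool frame: the origin (TCP) lies midway between the tips of the shut fingers; the grasp point (between the pads) lies 19 mm behind it; z points along the fingers, y is the direction in which the jaws open and shut (so a half turn about z gives the same grasp; the last joint's range is limited). The gripper opens to 88 mm and grips with 3 to 60 N. Pads are 18 mm wide; open, the fingers measure 123 mm over their backs; the gripper's body (75 mm by 187 mm) begins 45 mm behind the grasp point.
Start: joints at [-1.216, 0.689, -0.195, 1.565, 0.157, 0.902, -0.215], TCP at [0.197, 0.593, 0.205] pointing down, gripper open.
Joint ranges: [-3.01, 3.01], [-0.46, 2.08], [-1.47, 1.51], [0.13, 2.56], [-1, 4.14], [0.04, 2.09], [-2.66, 2.66]. Speed limits (rad/s): [2.57, 2.57, 3.14, 3.14, 3.14, 3.14, 3.14].

INTERFACE

Orientations are given as a unit quaternion [x, y, z, w].
In Python, from plant import get_state, snapshot, finish_job, find_in gives the robot as it stands.
- The arm moves only by the shell command python3 -m creep 'ROWS' [OPENING] [FORCE]. ROWS is JSON, one flat list of numbers, 6 for each row, row after row: the shift along the tool's x, y, z in mm, then the turn, a rotation vector about the tool's x, y, z in degrees. In form: [tx, ty, tz, wx, wy, wz, tx, ty, tz, wx, wy, wz, ...]. A call has 1 to 5 rows; each row shifts and turns the pose as measured when the row begins, along the tool's axes as they then stand; what a row does not reach is not made up. A row lasts 1/12 s, in which the tool goes at most 41.7 mm and 7.16 degrees, less where a joint would pass 70% of its speed; a pose out of reach is approached as far as the arm can. A call is refused whole if a number of a shift passes 41.7 or a number of a turn 7.16, either way. A call with a gripper value outside its range is refused whole. OPENING is the finger opening in mm, from 0 to 88.1, set as the call begins (- or left out, the last holds). The fingers move at their own pace and stop on an object; FORCE is the grip in N (left out, the last holds). Time passes only in rows, so rows that do not move let the fingers close. It gives the time, the measured TCP pose, the force and the opening at its end, in the units of the state.
- get_state(): the state, without advancing time (a new reading comes with each control period).
- snapshot(name): name is "scene" or "top" or "wrist"; returns a dict with "color" (384x512x3 uint8, red, green, blue), "intrinsics" (3x3 intrinsics, pixels), "dist_coeffs" ([k1, k2, p1, p2, k3] as OpenCV has them; the pictures are not rectified), "extrinsics" (4x4, takes a point from world to camera coordinates). Camera axes: x right, y down, z forward; pixel columns grow to the right and rows downward; lengths in m; the calibration is good to about 2 mm. A picture is of the moment at which its call begins. There is no depth.
- finish_job(): hands the job in, once; it reports no verdict.
Trained networks look in the newest picture that a camera, given by its name, has taken for a name from the list of things; names that differ only in an ending like _2 or _b are one class to them, and where a whole thing is asked for, a point or a joint stands for the part that bears it (a point fixed in the world has none). Each returns a list of dicts, best first, with "score" (0 to 1); they miss things now and then, are a little off and sometimes report something else, mostly with a low value. They report only what shows in the picture. A call takes as long as a camera call. They do not tell look-alikes from the thing itself.
- find_in(thing, camera): "xy" ([column, row] in pixels, amid what is visible of it).
The state is a dict: "clock": time; "q": joint angles; "qd": joint speeds; "joint_torque": joint torques, N m; "tool_pos": TCP position; "eef_rot": TCP orientation; "contact_force": force on the tool from outside, world axes, zero at the start; "moment": the same for the moment, N m; "opening": opening from 0.0 (shut) to 1.0 (fully open).
Only numpy, scipy, OpenCV 4.12 (cv2) and the standard library are available. Lean on these libraries where they do the work, as an engineer would, in place of code of your own. Each camera call takes 0.05 s, during which the arm holds its last target.

## Working session

There is one attempt and no reset: what is moved stays moved. The work goes in short steps, Python scripts to look and compute and a shell command to move; the robot and the scene stay as the last step left them, time stands still between calls to the robot, and variables do not carry over. Pictures are saved under pics/ and viewed, and the job is handed in when it is done.

```bash
ls; mkdir -p pics; cat > h.py <<'E'
import numpy as np, cv2
from plant import get_state, snapshot, finish_job, find_in
def snap(cam,name):
    s=snapshot(cam); cv2.imwrite(f'pics/{name}.png',cv2.cvtColor(np.asarray(s['color'],np.uint8),cv2.COLOR_RGB2BGR))
    np.savez(f'pics/{name}.npz',**{k:np.asarray(v) for k,v in s.items()}); return s
def ray(s,xy):
    K=np.array(s['intrinsics'],float);D=np.array(s['dist_coeffs'],float);E=np.array(s['extrinsics'],float)
    p=cv2.undistortPoints(np.array([[xy]],float),K,D)[0,0]
    R=E[:3,:3];t=E[:3,3]; o=-R.T@t; d=R.T@np.array([p[0],p[1],1.]); return o,d/np.linalg.norm(d)
def onz(s,xy,z):
    o,d=ray(s,xy); return o+d*(z-o[2])/d[2]
def tri(obs):
    A=np.zeros((3,3));b=np.zeros(3)
    for s,xy in obs:
        o,d=ray(s,xy);P=np.eye(3)-np.outer(d,d);A+=P;b+=P@o
    x=np.linalg.solve(A,b); res=[np.linalg.norm((np.eye(3)-np.outer(d,d))@(x-o)) for o,d in [ray(s,xy) for s,xy in obs]]
    return x,res
def proj(s,X):
    K=np.array(s['intrinsics'],float);D=np.array(s['dist_coeffs'],float);E=np.array(s['extrinsics'],float)
    return cv2.projectPoints(np.atleast_2d(np.array(X,float)),cv2.Rodrigues(E[:3,:3])[0],E[:3,3],K,D)[0][:,0]
def load(name): return dict(np.load(f'pics/{name}.npz'))
E
python3 - <<'E'
from h import *
st=get_state(); print(st['clock'],st['tool_pos'],st['eef_rot'],st['opening'])
for c in ['scene','top','wrist']:
    s=snap(c,c+'0')
    E=np.array(s['extrinsics']); print(c,-E[:3,:3].T@E[:3,3],E[:3,:3].round(2).tolist(),np.array(s['intrinsics']).round(0).tolist())
for th in ['clip','clip_mid','clip_grip','card_edge','stand','can','soap','carton']:
    for c in ['scene','top','wrist']:
        print(th,c,[(np.round(d['xy'],1).tolist(),round(d['score'],2)) for d in find_in(th,c)])
print(get_state()['clock'])
E
```

```text
pics
0.0 [0.19689128 0.59245461 0.2043921 ] [ 1.59669262e-01  9.87170133e-01 -9.19377001e-04 -9.51536058e-05] 1.0039168483225023
scene [ 1.2100926  -0.69423946  0.78769199] [[0.66, 0.75, 0.01], [0.46, -0.4, -0.79], [-0.59, 0.53, -0.61]] [[391.0, 0.0, 256.0], [0.0, 391.0, 184.0], [0.0, 0.0, 1.0]]
top [ 0.37894809 -0.07294324  1.33503477] [[-0.0, -1.0, -0.01], [-0.99, 0.0, -0.14], [0.14, 0.01, -0.99]] [[376.0, 0.0, 251.0], [0.0, 376.0, 187.0], [0.0, 0.0, 1.0]]
wrist [0.1229708  0.61603385 0.3837313 ] [[0.32, 0.95, -0.0], [0.9, -0.3, 0.3], [0.29, -0.1, -0.95]] [[300.0, 0.0, 257.0], [0.0, 300.0, 187.0], [0.0, 0.0, 1.0]]
clip scene [([320.9, 168.7], 0.85)]
clip top [([181.0, 188.8], 0.68)]
clip wrist []
clip_mid scene [([318.6, 173.5], 0.61)]
clip_mid top [([177.1, 192.3], 0.72), ([285.7, 143.6], 0.48), ([234.0, 116.3], 0.35)]
clip_mid wrist []
clip_grip scene [([317.6, 169.5], 0.68)]
clip_grip top [([178.6, 188.8], 0.7), ([105.2, 189.9], 0.54)]
clip_grip wrist []
card_edge scene [([249.8, 181.4], 0.86), ([80.8, 275.9], 0.85), ([283.1, 134.8], 0.83), ([149.7, 196.2], 0.8), ([265.4, 233.1], 0.57)]
card_edge top [([338.4, 244.6], 0.97), ([409.1, 197.1], 0.9), ([284.6, 144.9], 0.8), ([174.1, 249.2], 0.77), ([252.9, 201.8], 0.74)]
card_edge wrist []
stand scene [([249.4, 182.7], 0.88), ([268.5, 233.1], 0.8), ([147.9, 194.4], 0.72), ([277.3, 133.5], 0.65), ([81.0, 276.6], 0.61)]
stand top [([334.6, 242.4], 0.91), ([289.0, 146.2], 0.88), ([174.2, 247.2], 0.71), ([414.1, 199.7], 0.65), ([251.1, 203.4], 0.61)]
stand wrist []
can scene [([344.2, 231.9], 0.62)]
can top [([235.9, 117.4], 0.62), ([178.4, 188.8], 0.35)]
can wrist []
soap scene [([168.0, 244.4], 0.97), ([315.4, 170.7], 0.45)]
soap top [([350.6, 182.7], 0.64)]
soap wrist []
carton scene [([369.2, 147.3], 0.7)]
carton top [([108.1, 188.9], 0.86)]
carton wrist [([240.0, 356.2], 0.67)]
1.35
```

```bash
python3 - <<'E'
import cv2
for n in ['scene0','top0']:
    i=cv2.imread(f'pics/{n}.png'); cv2.imwrite(f'pics/{n}_big.png',cv2.resize(i,(800,600),interpolation=cv2.INTER_CUBIC))
E
```

```text
(no output)
```

View pics/scene0_big.png

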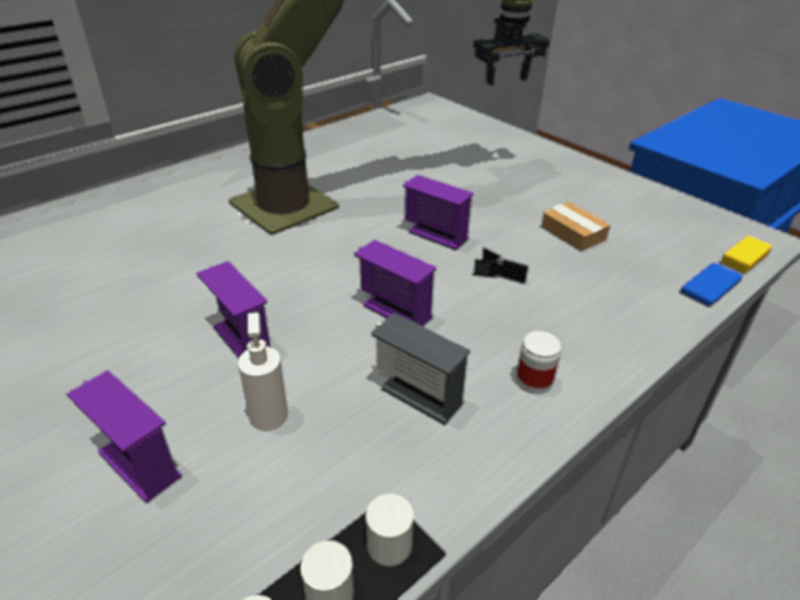

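View pics/top0_big.png

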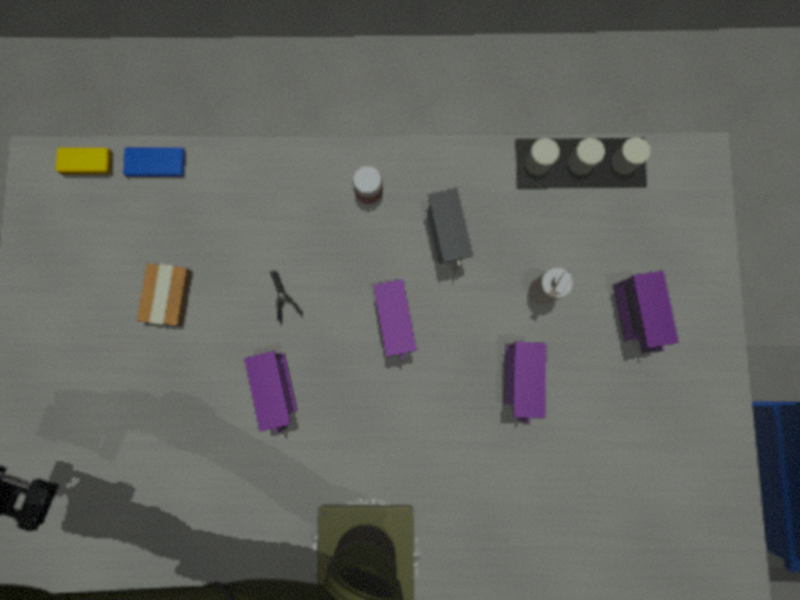

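View pics/wrist0.png

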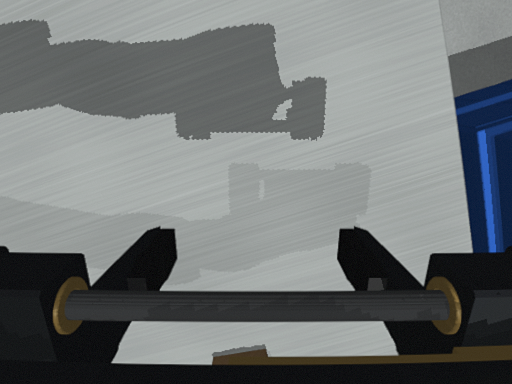

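```bash
python3 - <<'E'
from h import *
S=load('scene0');T=load('top0')
g=lambda s,p,z:onz(s,p,z).round(3)
k=.64
print('clip tri',tri([(S,[320,169]),(T,[180,189])]))
print('clip pin top z.044',g(T,[281*k,292*k],.044),'tip',g(T,[273*k,272*k],.04),'h',g(T,[280*k,321*k],.04),g(T,[301*k,315*k],.04))
for n,a,b in [('steel',(444,190),(455,264)),('p1',(388,281),(402,355)),('p2',(260,352),(270,430)),('p3',(530,342),(531,418))]:
    print(n,g(T,[a[0]*k,a[1]*k],.126),g(T,[b[0]*k,b[1]*k],.126))
print('can',g(T,[235,113],.09),'soap',g(T,[356,180],.19),'carton',g(T,[105,188],.045))
def crop(n,x0,y0,x1,y1,f):
    i=cv2.imread(f'pics/{n}.png')[y0:y1,x0:x1]; cv2.imwrite(f'pics/{n}_c{x0}.png',cv2.resize(i,None,fx=f,fy=f,interpolation=cv2.INTER_CUBIC))
crop('scene0',225,95,365,275,4)
crop('top0',150,110,320,240,4)
E
```

```text
clip tri (array([0.55712898, 0.18953313, 0.02898902]), [np.float64(0.000557965602621616), np.float64(0.0005579656026217154)])
clip pin top z.044 [0.563 0.188 0.044] tip [0.609 0.208 0.04 ] h [0.499 0.189 0.04 ] [0.512 0.143 0.04 ]
steel [ 0.77  -0.171  0.126] [ 0.61  -0.192  0.126]
p1 [ 0.574 -0.052  0.126] [ 0.42  -0.08   0.126]
p2 [0.427 0.211 0.126] [0.271 0.186 0.126]
p3 [ 0.447 -0.342  0.126] [ 0.295 -0.339  0.126]
can [ 0.813 -0.005  0.09 ] soap [ 0.562 -0.383  0.19 ] carton [0.559 0.447 0.045]
```

View pics/scene0_c225.png

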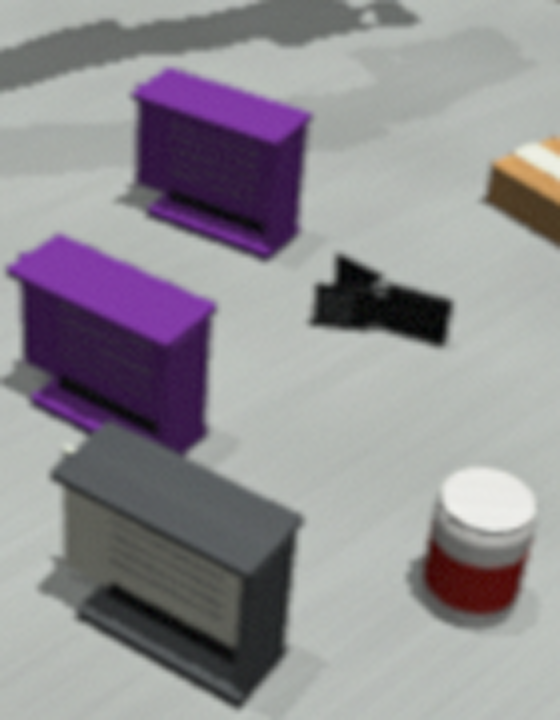

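View pics/top0_c150.png

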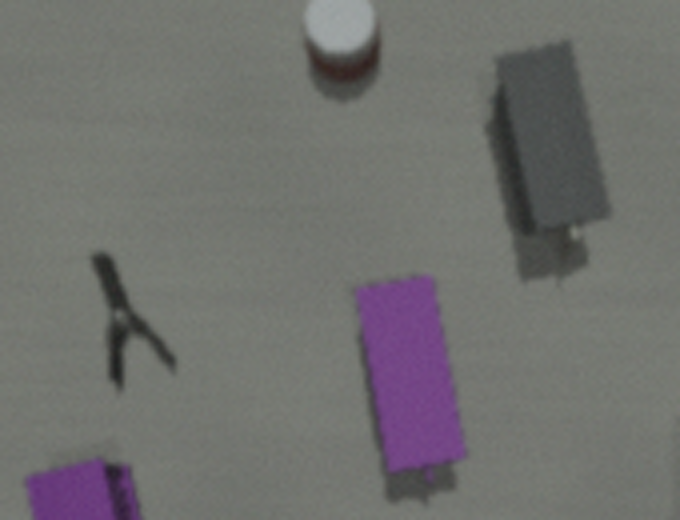

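Candidates for the clip: only the black V shape, at scene (320,169) / top (180,189). Nothing else resembles it. Candidates for the stand: the dark steel one at scene (265,233) / top (287,145), against four purple copies at scene (250,182), (278,134), (150,196) and (80,276). In the crops, the steel stand holds a white card whose free edge faces the robot, with the post at the far end. I choose the steel stand. Next I turn the wrist so its camera looks ahead, and go above the clip.

```bash
cat > plan.py <<'E'
import sys,json
from h import *
from scipy.spatial.transform import Rotation as R
# plan.py x y z yaw n [pitch]: TCP target, yaw(deg) of tool x, tool z down ; prints rows
def Rt(yaw): 
    c,s=np.cos(np.radians(yaw)),np.sin(np.radians(yaw)); return R.from_matrix(np.array([[c,s,0],[s,-c,0],[0,0,-1]]))
def rows(p,yaw,n):
    st=get_state(); p0=np.array(st['tool_pos']);r0=R.from_quat(st['eef_rot']); r1=Rt(yaw); w=(r0.inv()*r1).as_rotvec()
    out=[]
    for i in range(n):
        r=r0*R.from_rotvec(w*i/n); out.append(np.r_[r.inv().apply((np.array(p)-p0)/n)*1000,np.degrees(w)/n].round(1))
    return out
if __name__=='__main__':
    a=list(map(float,sys.argv[1:])); st=get_state(); r=R.from_quat(st['eef_rot']).as_matrix()
    print('t',st['clock'],np.round(st['tool_pos'],4),'yawx',np.degrees(np.arctan2(r[1,0],r[0,0])).round(2),'z',r[:,2].round(3),'q',np.round(st['q'],2),'F',np.round(st['contact_force'],1),'op',round(st['opening']*88.1,1))
    for x in rows(a[:3],a[3],int(a[4])): print(x.tolist())
E
python3 plan.py .44 .15 .25 22 20
```

```text
t 1.35 [0.1971 0.5931 0.2052] yawx 161.62 z [ 0.  0. -1.] q [-1.22  0.69 -0.19  1.57  0.16  0.9  -0.22] F [ 0.3  0.1 -0.1] op 88.3
[-18.5, -17.2, -2.2, 0.0, -0.0, 7.0]
[-20.5, -14.8, -2.2, 0.0, -0.0, 7.0]
[-22.1, -12.2, -2.2, 0.0, -0.0, 7.0]
[-23.4, -9.4, -2.2, 0.0, -0.0, 7.0]
[-24.4, -6.5, -2.2, 0.0, -0.0, 7.0]
[-25.0, -3.5, -2.2, 0.0, -0.0, 7.0]
[-25.3, -0.4, -2.2, 0.0, -0.0, 7.0]
[-25.1, 2.6, -2.2, 0.0, -0.0, 7.0]
[-24.6, 5.7, -2.2, 0.0, -0.0, 7.0]
[-23.8, 8.6, -2.2, 0.0, -0.0, 7.0]
[-22.5, 11.4, -2.2, 0.0, -0.0, 7.0]
[-21.0, 14.1, -2.2, 0.0, -0.0, 7.0]
[-19.1, 16.5, -2.2, 0.0, -0.0, 7.0]
[-17.0, 18.7, -2.2, 0.0, -0.0, 7.0]
[-14.5, 20.7, -2.2, 0.0, -0.0, 7.0]
[-11.9, 22.3, -2.2, 0.0, -0.0, 7.0]
[-9.1, 23.6, -2.2, 0.0, -0.0, 7.0]
[-6.2, 24.5, -2.2, 0.0, -0.0, 7.0]
[-3.2, 25.1, -2.2, 0.0, -0.0, 7.0]
[-0.1, 25.3, -2.2, 0.0, -0.0, 7.0]
```

```bash
python3 -m creep '[-18,-17,-3,0,0,7,-20,-15,-3,0,0,7,-22,-12,-3,0,0,7,-23,-9,-3,0,0,7,-24,-6,-3,0,0,7]'; python3 plan.py .44 .15 .25 22 15
```

```text
clock: 1.77
tool_pos: [0.2524, 0.486, 0.2191]
eef_rot: [0.453, 0.891, 0.001, -0.004]
contact_force: [0.1, 0.0, -0.2]
opening: 1.002
t 1.7667 [0.2524 0.486  0.2191] yawx 126.09 z [-0.005  0.006 -1.   ] q [-1.15  0.56 -0.04  1.79  0.02  0.78 -0.56] F [ 0.1  0.  -0.2] op 88.3
[-25.5, -3.1, -2.3, -0.0, -0.0, 6.9]
[-25.6, 0.0, -2.2, -0.0, -0.0, 6.9]
[-25.5, 3.1, -2.2, -0.0, -0.0, 6.9]
[-24.9, 6.2, -2.2, -0.0, -0.0, 6.9]
[-24.0, 9.1, -2.2, -0.0, -0.0, 6.9]
[-22.7, 12.0, -2.2, -0.0, -0.0, 6.9]
[-21.1, 14.6, -2.2, -0.0, -0.0, 6.9]
[-19.2, 17.1, -2.2, -0.0, -0.0, 6.9]
[-17.0, 19.2, -2.2, -0.0, -0.0, 6.9]
[-14.5, 21.2, -2.1, -0.0, -0.0, 6.9]
[-11.9, 22.8, -2.1, -0.0, -0.0, 6.9]
[-9.0, 24.0, -2.1, -0.0, -0.0, 6.9]
[-6.0, 24.9, -2.1, -0.0, -0.0, 6.9]
[-3.0, 25.5, -2.1, -0.0, -0.0, 6.9]
[0.1, 25.7, -2.1, -0.0, -0.0, 6.9]
```

```bash
python3 -m creep '[-25,-3,-3,0,0,7,-26,0,-3,0,0,7,-25,3,-3,0,0,7,-25,6,-3,0,0,7,-24,9,-3,0,0,7]'; python3 -m creep '[-22,12,-2,0,0,7,-21,15,-2,0,0,7,-19,17,-2,0,0,7,-17,19,-2,0,0,7,-14,21,-2,0,0,7]'; python3 plan.py .44 .15 .25 22 5
```

```text
clock: 2.18
tool_pos: [0.3156, 0.3692, 0.2347]
eef_rot: [0.705, 0.709, 0.001, -0.005]
contact_force: [-0.2, 0.3, -0.2]
opening: 0.996
clock: 2.6
tool_pos: [0.3779, 0.2521, 0.2453]
eef_rot: [0.889, 0.458, 0.002, -0.006]
contact_force: [0.3, -0.4, 0.3]
opening: 1.0
t 2.6 [0.3779 0.2521 0.2453] yawx 54.46 z [-0.003  0.013 -1.   ] q [-0.9   0.42  0.33  2.03 -0.22  0.72 -1.06] F [ 0.3 -0.4  0.3] op 88.1
[-9.4, 22.0, -1.2, -0.1, -0.1, 6.5]
[-6.9, 22.9, -1.2, -0.1, -0.1, 6.5]
[-4.2, 23.5, -1.1, -0.1, -0.1, 6.5]
[-1.5, 23.8, -1.0, -0.1, -0.1, 6.5]
[1.2, 23.9, -1.0, -0.1, -0.1, 6.5]
```

```bash
python3 -m creep '[-10,24,-2,0,0,7,-7,25,-2,0,0,7,-4,25,-1,0,0,7,-1,25,-1,0,0,7,1,24,-1,-0.5,-0.5,5]'; python3 -m creep '[0,0,0,0,0,0]' ; python3 plan.py .44 .15 .25 22 1
python3 - <<'E'
from h import *
s=snap('wrist','w1')
for th in ['clip','clip_mid','clip_grip']: print(th,[(np.round(d['xy'],1).tolist(),round(d['score'],2)) for d in find_in(th,'wrist')])
E
```

```text
clock: 3.02
tool_pos: [0.4452, 0.138, 0.2527]
eef_rot: [0.984, 0.177, -0.002, -0.002]
contact_force: [0.1, 0.0, -0.3]
opening: 0.999
clock: 3.1
tool_pos: [0.4479, 0.1338, 0.2534]
eef_rot: [0.985, 0.172, -0.0, -0.001]
contact_force: [0.2, 0.2, 0.1]
opening: 0.999
t 3.1 [0.4479 0.1338 0.2534] yawx 19.85 z [-0.001  0.002 -1.   ] q [-0.73  0.46  0.52  1.98 -0.32  0.78 -1.25] F [0.2 0.2 0.1] op 88.0
[-1.9, -17.9, 3.4, -0.1, 0.0, -2.2]
clip [([245.1, 56.1], 0.64)]
clip_mid [([239.9, 55.8], 0.59)]
clip_grip [([245.7, 54.1], 0.89)]
```

View pics/w1.png

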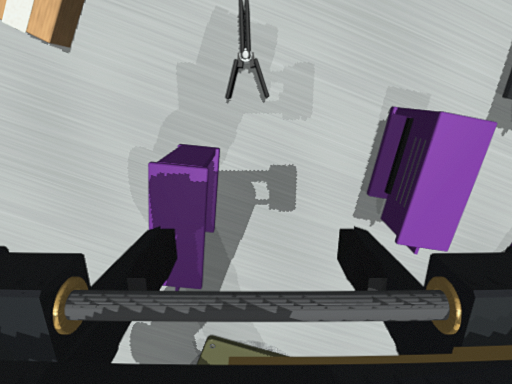

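```bash
python3 - <<'E'
from h import *
i=cv2.imread('pics/w1.png')[0:130,180:320]; cv2.imwrite('pics/w1c.png',cv2.resize(i,None,fx=5,fy=5,interpolation=cv2.INTER_CUBIC))
E
```

```text
(no output)
```

View pics/w1c.png

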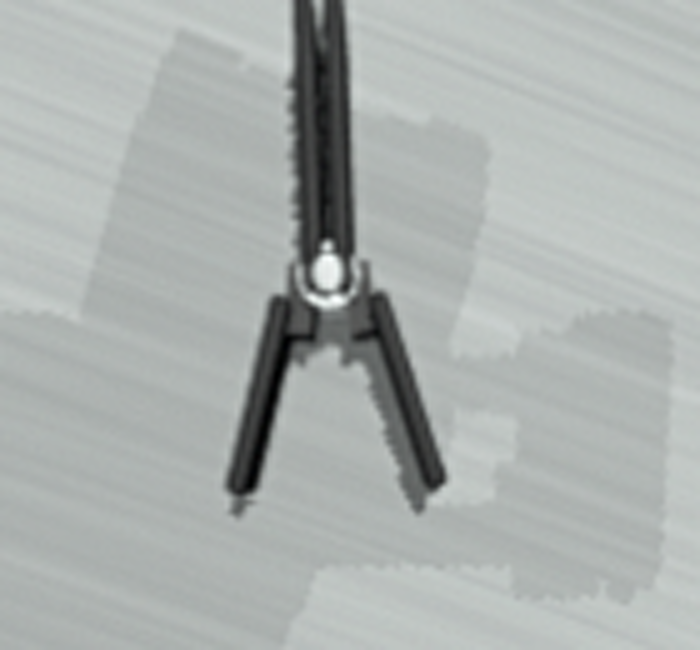

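```bash
python3 - <<'E'
from h import *
W=load('w1');S=load('scene0');T=load('top0')
pin=onz(W,[245.4,53.6],.044);a=onz(W,[228.2,97.6],.044);b=onz(W,[266.4,96],.044);t=onz(W,[244,0],.044)
m=(a+b)/2
yaw=lambda v:np.degrees(np.arctan2(v[1],v[0])).round(2)
print(pin,a,b,t,np.linalg.norm(a-b),np.linalg.norm(m-pin)); print(yaw(pin-m),yaw(t-pin),yaw(t-m))
# top crop pin (120,317)/4+ (150,110); scene crop pin (379,288)/4+(225,95)
print(tri([(W,[245.4,53.6]),(T,[180,189.2]),(S,[319.7,167])]), tri([(W,[245.4,53.6]),(S,[319.7,167])]))
print(pin[:2]-.036*np.array([np.cos(np.radians(yaw(t-m))),np.sin(np.radians(yaw(t-m)))]))
E
```

```text
[0.55966651 0.18709736 0.044     ] [0.5044042  0.19048306 0.044     ] [0.52227804 0.14644572 0.044     ] [0.61341772 0.20757762 0.044     ] 0.04752642613091694 0.04993224578885812
21.91 20.86 21.35
(array([0.55737819, 0.18733653, 0.03829689]), [np.float64(0.0028338448158428675), np.float64(0.001965534709522835), np.float64(0.0013558769860264428)]) (array([0.55874442, 0.18623363, 0.039502  ]), [np.float64(0.0017957636473646577), np.float64(0.0017957636473647128)])
[0.52613705 0.17399105]
```

```bash
python3 -m creep '[30,-12,9,0,0,-1.5,30,-12,18,0,0,0,25,-9,25,0,0,0,0,0,25,0,0,0,0,0,20,0,0,0]';python3 -m creep '[0,0,0,0,0,0]'; python3 plan.py .526 .174 .13 21.4 1
python3 - <<'E'
from h import *
s=snap('wrist','w2')
E
```

```text
clock: 3.72
tool_pos: [0.5119, 0.2143, 0.1556]
eef_rot: [0.98, 0.2, 0.002, -0.008]
contact_force: [0.6, -0.2, -0.5]
opening: 1.002
clock: 3.8
tool_pos: [0.5087, 0.2164, 0.1519]
eef_rot: [0.979, 0.202, -0.002, -0.008]
contact_force: [-1.0, 1.0, -0.1]
opening: 1.003
t 3.8 [0.5087 0.2164 0.1519] yawx 23.35 z [-0.007  0.016 -1.   ] q [-0.7   0.7   0.39  1.86 -0.43  0.67 -1.21] F [-1.   1.  -0.1] op 88.3
[-0.9, 46.2, 21.1, -1.0, 0.0, 1.9]
```

View pics/w2.png

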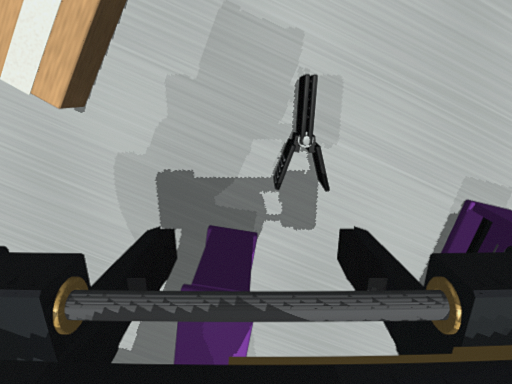

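```bash
python3 -m creep '[0,22,0,0,0,0,0,24,0,-1,0,0,0,0,6,0,0,0,0,0,6,0,0,0]';python3 -m creep '[0,0,0,0,0,0]'; python3 plan.py .526 .174 .13 21.4 1
python3 - <<'E'
from h import *
s=snap('wrist','w3')
print(tri([(load('w1'),[245.4,53.6]),(load('w2'),[306,141])]))
i=cv2.imread('pics/w3.png')[50:250,180:330]; cv2.imwrite('pics/w3c.png',cv2.resize(i,None,fx=3.5,fy=3,interpolation=cv2.INTER_CUBIC))
E
```

```text
clock: 4.18
tool_pos: [0.5288, 0.1758, 0.1446]
eef_rot: [0.979, 0.205, 0.003, -0.001]
contact_force: [0.1, 0.1, -0.1]
opening: 1.001
clock: 4.27
tool_pos: [0.5285, 0.1755, 0.1444]
eef_rot: [0.979, 0.205, 0.003, -0.001]
contact_force: [-0.7, -0.1, 0.1]
opening: 0.999
t 4.2667 [0.5285 0.1755 0.1444] yawx 23.66 z [ 0.006  0.003 -1.   ] q [-0.63  0.71  0.38  1.86 -0.42  0.64 -1.15] F [-0.7 -0.1  0.1] op 88.0
[-3.0, 0.4, 14.4, -0.0, -0.4, 2.3]
(array([0.559037  , 0.18714286, 0.0466878 ]), [np.float64(0.00044056834643259026), np.float64(0.0004405683464327184)])
```

View pics/w3.png

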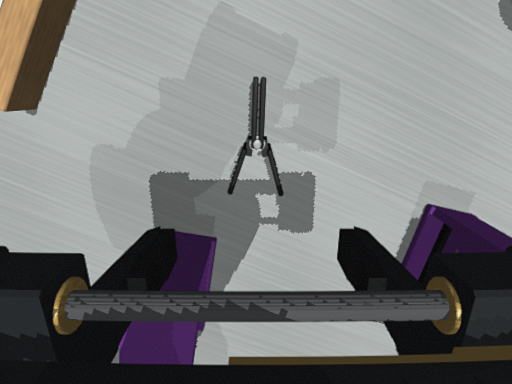

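```bash
python3 - <<'E'
from h import *
s=load('w3'); c=np.array([.526,.174]);u=np.array([np.cos(.3735),np.sin(.3735)]);v=np.array([-u[1],u[0]])
for p,z in [((175,232),.126),((216,237),.126),((195,360),.126),((120,360),.126),((430,205),.126),((405,272),.126)]:
    X=onz(s,p,z); d=X[:2]-c; print(p,X.round(3),'along',(d@u).round(3),'left',(d@v).round(3))
s=load('w2')
for p,z in [((208,226),.126),((257,235),.126)]:
    X=onz(s,p,z); d=X[:2]-c; print(p,X.round(3),'along',(d@u).round(3),'left',(d@v).round(3))
s=load('w3');P=[onz(s,p,.044) for p in [(258,145),(261,78),(231,190),(281,192)]]
print(P); y=P[1]-(P[2]+P[3])/2; print(np.degrees(np.arctan2(y[1],y[0])))
E
```

```text
(175, 232) [0.489 0.221 0.126] along -0.018 left 0.058
(216, 237) [0.497 0.192 0.126] along -0.02 left 0.028
(195, 360) [0.381 0.167 0.126] along -0.137 left 0.046
(120, 360) [0.354 0.226 0.126] along -0.141 left 0.111
(430, 205) [0.581 0.062 0.126] along 0.01 left -0.124
(405, 272) [0.527 0.049 0.126] along -0.045 left -0.117
(208, 226) [0.479 0.242 0.126] along -0.019 left 0.081
(257, 235) [0.487 0.206 0.126] along -0.025 left 0.044
[array([0.5588323 , 0.18579092, 0.044     ]), array([0.61425418, 0.20723319, 0.044     ]), array([0.50778518, 0.19223885, 0.044     ]), array([0.52552913, 0.1465297 , 0.044     ])]
21.19669635394995
```

View pics/w3c.png

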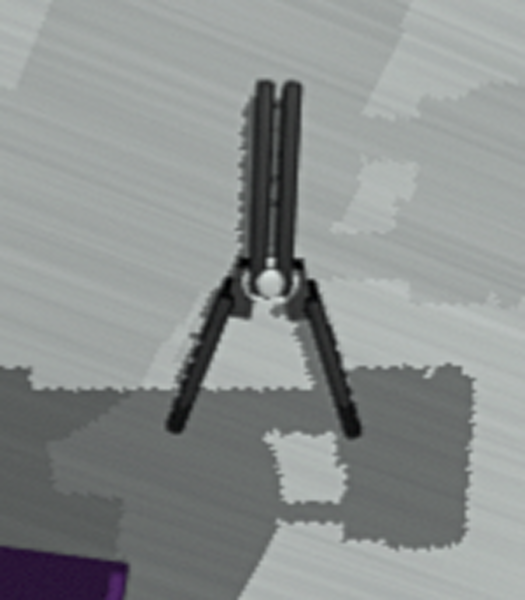

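```bash
python3 - <<'E'
from h import *
print(tri([(load('w2'),(257,235)),(load('w3'),(216,237))]),tri([(load('w2'),(208,226)),(load('w3'),(175,232))]))
print(proj(load('w3'),[[.44,.25,.126],[.427,.19,.126],[.427,.19,0],[.44,.25,0]]))
s=load('w3');T=load('top0')
# p2 hood far corners in top crop: (28,480),(103,460) /4+(150,110)
print(onz(T,[157,230],.126),onz(T,[175.7,225],.126))
E
```

```text
(array([0.4322142 , 0.18402498, 0.00453651]), [np.float64(0.0018412128444546076), np.float64(0.0018412128444546937)]) (array([ 0.36359072,  0.24024299, -0.10019517]), [np.float64(0.001288803816996393), np.float64(0.0012888038169962597)])
[[118.95690292 271.09373313]
 [187.17900289 310.6447055 ]
 [210.20908392 238.64153682]
 [165.99346863 210.51591348]]
[0.41199    0.24052329 0.126     ] [0.42777293 0.18115144 0.126     ]
```

```bash
python3 -m creep '[-3,0.5,15,0,-0.4,2.3,0,0,30,0,0,0,0,0,30,0,0,0,0,0,25,0,0,0]';python3 -m creep '[0,0,0,0,0,0]'; python3 plan.py .5255 .1734 .007 21.3 1
```

```text
clock: 4.65
tool_pos: [0.5318, 0.18, 0.0487]
eef_rot: [0.982, 0.186, 0.008, -0.003]
contact_force: [0.4, 0.4, -0.5]
opening: 1.002
clock: 4.73
tool_pos: [0.5287, 0.1805, 0.0452]
eef_rot: [0.982, 0.187, 0.005, -0.003]
contact_force: [-0.3, -0.6, -0.4]
opening: 0.998
t 4.7333 [0.5287 0.1805 0.0452] yawx 21.56 z [ 0.008  0.007 -1.   ] q [-0.56  0.86  0.27  1.91 -0.52  0.42 -1.11] F [-0.3 -0.6 -0.4] op 87.9
[-6.0, 5.6, 38.2, -0.2, -0.6, 0.3]
```

```bash
python3 -m creep '[-5,5,12,0,-0.6,0,-1,1,12,0,0,0,-1,0,10,0,0,0]';python3 -m creep '[0,0,0,0,0,0]'; python3 plan.py .5255 .1734 .007 21.3 1
```

```text
clock: 4.98
tool_pos: [0.5263, 0.1741, 0.0126]
eef_rot: [0.982, 0.188, 0.001, -0.003]
contact_force: [0.5, 0.4, 0.2]
opening: 0.994
clock: 5.07
tool_pos: [0.5253, 0.1737, 0.0117]
eef_rot: [0.982, 0.188, 0.0, -0.002]
contact_force: [-0.4, -0.0, 0.1]
opening: 0.998
t 5.0667 [0.5253 0.1737 0.0117] yawx 21.7 z [-0.     0.005 -1.   ] q [-0.53  0.92  0.22  1.92 -0.54  0.36 -1.08] F [-0.4 -0.   0.1] op 87.9
[0.1, 0.4, 4.7, -0.3, -0.1, 0.4]
```

```bash
python3 -m creep '[0,0,4,0,0,0,0,0,0,0,0,0]'; python3 - <<'E'
from h import *
snap('wrist','w4')
E
python3 plan.py .5255 .1734 .007 21.3 1
```

```text
clock: 5.23
tool_pos: [0.526, 0.1738, 0.0085]
eef_rot: [0.982, 0.188, 0.001, -0.003]
contact_force: [-0.2, 1.4, 0.2]
opening: 0.999
t 5.2833 [0.5265 0.1739 0.009 ] yawx 21.69 z [ 0.002  0.006 -1.   ] q [-0.53  0.92  0.22  1.92 -0.54  0.35 -1.08] F [0.3 0.  0. ] op 88.2
[-1.2, 0.1, 2.0, -0.3, -0.2, 0.4]
```

View pics/w4.png

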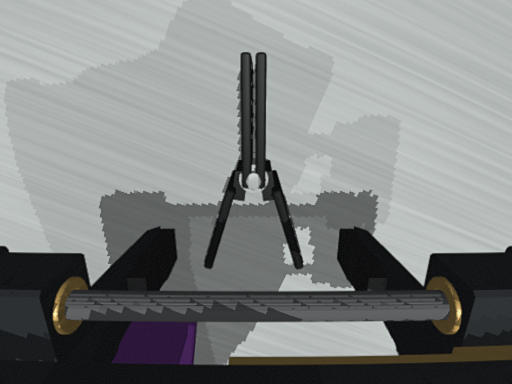

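The wrist view shows the clip centred between the fingers: pin at (253,181), handle ends at (208,265) and (299,265). I close now.

```bash
python3 -m creep '[0,0,0,0,0,0,0,0,0,0,0,0,0,0,0,0,0,0,0,0,0,0,0,0,0,0,0,0,0,0]' 0 30;python3 -m creep '[0,0,0,0,0,0,0,0,0,0,0,0]'; python3 - <<'E'
from h import *
snap('wrist','w5')
E
python3 plan.py .5255 .1734 .007 21.3 1
```

```text
clock: 5.7
tool_pos: [0.5282, 0.1746, 0.0113]
eef_rot: [0.982, 0.188, 0.004, -0.003]
contact_force: [-0.3, -0.2, -0.7]
opening: 0.643
clock: 5.87
tool_pos: [0.5283, 0.1747, 0.0115]
eef_rot: [0.982, 0.188, 0.004, -0.003]
contact_force: [-0.5, -0.9, -0.4]
opening: 0.493
t 5.9167 [0.5283 0.1747 0.0115] yawx 21.72 z [ 0.006  0.007 -1.   ] q [-0.53  0.92  0.22  1.92 -0.54  0.35 -1.08] F [ 1.2 -0.2  0.9] op 39.3
[-3.1, 0.1, 4.4, -0.2, -0.5, 0.4]
```

View pics/w5.png

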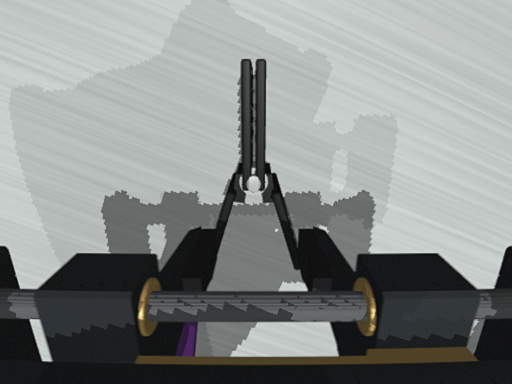

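```bash
python3 -m creep '[0,0,0,0,0,0,0,0,0,0,0,0,0,0,0,0,0,0,0,0,0,0,0,0,0,0,0,0,0,0]';python3 -m creep '[0,0,0,0,0,0,0,0,0,0,0,0,0,0,0,0,0,0]'; python3 - <<'E'
from h import *
snap('wrist','w6')
E
python3 plan.py .5255 .1734 .007 21.3 1
```

```text
clock: 6.33
tool_pos: [0.5282, 0.1746, 0.0113]
eef_rot: [0.982, 0.188, 0.004, -0.003]
contact_force: [0.7, -0.3, 0.0]
opening: 0.073
clock: 6.58
tool_pos: [0.5282, 0.1746, 0.0113]
eef_rot: [0.982, 0.188, 0.004, -0.003]
contact_force: [-0.2, 0.0, 0.3]
opening: 0.004
t 6.6333 [0.5282 0.1746 0.0113] yawx 21.72 z [ 0.006  0.007 -1.   ] q [-0.53  0.92  0.22  1.92 -0.54  0.35 -1.08] F [-0.2  0.1  0.5] op 0.3
[-3.0, 0.1, 4.3, -0.2, -0.5, 0.4]
```

View pics/w6.png

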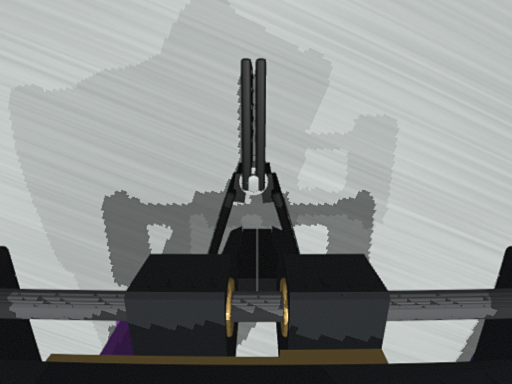

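```bash
python3 - <<'E'
from h import *
from scipy.spatial.transform import Rotation as R
st=get_state();r=R.from_quat(st['eef_rot']);p=np.array(st['tool_pos'])
s=load('w6')
for d in [(0,0,0),(0,0,-.019),(.009,0,0),(.009,0,-.04),(0,.02,0)]: print(d,proj(s,p+r.apply(d)))
print('grip pt',proj(s,[[.5255,.1734,.022],[.559,.1865,.044],[.559,.1865,0]]))
E=np.array(s['extrinsics']);o=-E[:3,:3].T@E[:3,3];print(r.inv().apply(o-p)*1000)
i=cv2.imread('pics/w6.png')[150:350,150:370]; cv2.imwrite('pics/w6c.png',cv2.resize(i,None,fx=3.5,fy=3,interpolation=cv2.INTER_CUBIC))
E
```

```text
(0, 0, 0) [[254.36729825 218.88981453]]
(0, 0, -0.019) [[254.15526865 231.84721229]]
(0.009, 0, 0) [[254.32643081 205.89156011]]
(0.009, 0, -0.04) [[253.80349423 233.99442966]]
(0, 0.02, 0) [[285.2546957 218.8544513]]
grip pt [[254.3729389  230.12539938]
 [254.15446405 184.24128258]
 [254.92612484 165.11310228]]
[  77.89694057    1.40180068 -179.22297849]
```

View pics/w6c.png

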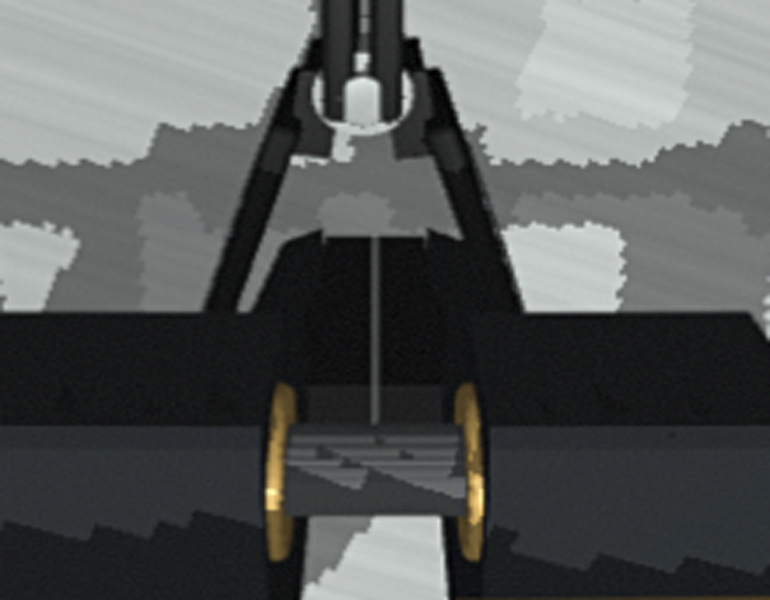

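```bash
python3 - <<'E'
from h import *
from scipy.spatial.transform import Rotation as R
st=get_state();r=R.from_quat(st['eef_rot']);p=np.array(st['tool_pos'])
s=snap('scene','s6')
for d in [(0,0,0),(0,0,-.03),(.009,0,0),(.009,0,-.064),(0,0,-.179)]: print(d,proj(s,p+r.apply(d)))
w=load('w4');P=[onz(w,q,.044) for q in [(253,181),(254,53),(208,265),(299,265)]]
print(np.round(P,4),np.linalg.norm(P[0]-P[1]),np.linalg.norm(P[2]-P[3]))
i=cv2.imread('pics/s6.png')[90:200,250:400]; cv2.imwrite('pics/s6c.png',cv2.resize(i,None,fx=5,fy=5,interpolation=cv2.INTER_CUBIC))
E
```

```text
(0, 0, 0) [[310.24082677 171.10628867]]
(0, 0, -0.03) [[311.0498028  163.87232554]]
(0.009, 0, 0) [[312.72926994 171.80855867]]
(0.009, 0, -0.064) [[314.56343362 156.11029414]]
(0, 0, -0.179) [[315.44153422 124.72067068]]
[[0.5592 0.1872 0.044 ]
 [0.6144 0.2084 0.044 ]
 [0.5055 0.1926 0.044 ]
 [0.524  0.1463 0.044 ]] 0.059108187658964764 0.04988669611321213
```

View pics/s6c.png

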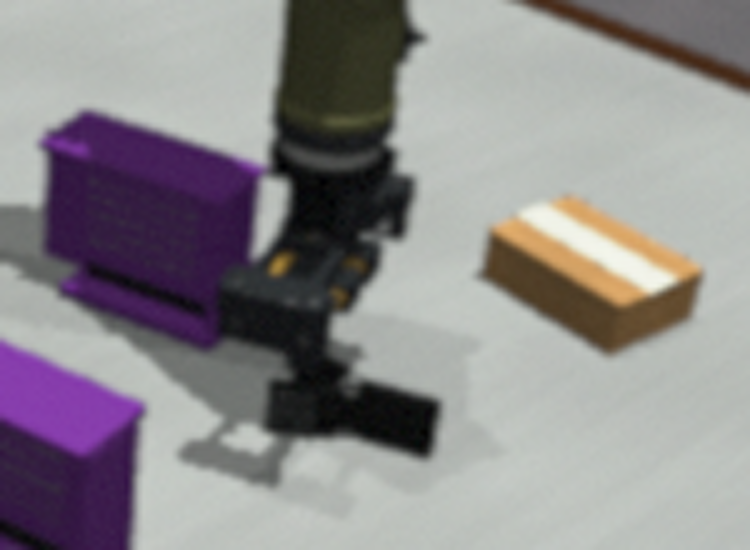

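```bash
python3 - <<'E'
from h import *
from scipy.spatial.transform import Rotation as R
r=R.from_quat([ 1.59669262e-01,9.87170133e-01,-9.19377001e-04,-9.51536058e-05]);p=np.array([.1970,.5928,.2048])
s=load('scene0')
i=cv2.imread('pics/scene0.png')[0:80,290:370]; f=7;i=cv2.resize(i,None,fx=f,fy=f,interpolation=cv2.INTER_CUBIC)
for d,c in [((0,.047,0),(0,0,255)),((0,-.047,0),(0,0,255)),((0,.047,-.032),(0,255,255)),((0,-.047,-.032),(0,255,255)),((0,0.0935,-.064),(0,255,0)),((0,-0.0935,-.064),(0,255,0))]:
    q=proj(s,p+r.apply(d))[0]; print(d,q); cv2.circle(i,(int((q[0]-290+.5)*f),int((q[1]+.5)*f)),4,c,-1)
cv2.imwrite('pics/s0g.png',i)
E
```

```text
(0, 0.047, 0) [333.0432241   58.86065401]
(0, -0.047, 0) [313.56590511  61.75584513]
(0, 0.047, -0.032) [334.11573737  51.22716508]
(0, -0.047, -0.032) [314.41463139  54.01923946]
(0, 0.0935, -0.064) [344.81165208  42.10525506]
(0, -0.0935, -0.064) [305.15153673  47.4438141 ]
```

View pics/s0g.png

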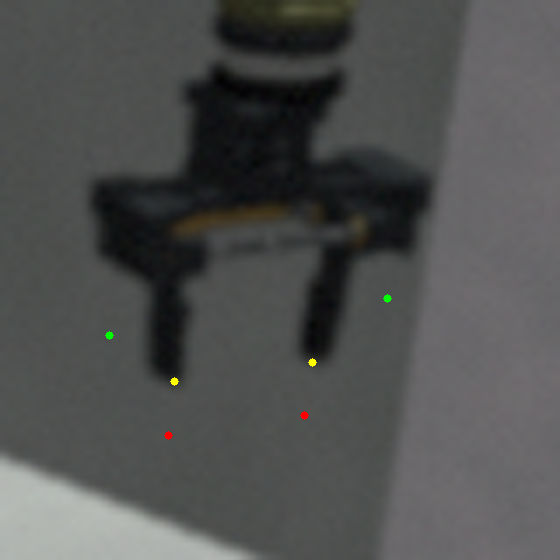

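```bash
python3 - <<'E'
from h import *
from scipy.spatial.transform import Rotation as R
s=load('w4'); E=np.array(s['extrinsics'])
# camera->tool from w6 state
st=get_state();r=R.from_quat(st['eef_rot']).as_matrix();p=np.array(st['tool_pos'])
s6=load('w6')
for x in (.009,0):
  for h in (-.02,-.025,-.03,-.035,-.04):
    print(x,h,proj(s6,[p+r@[x,y,h] for y in(-.044,0,.044)]).round(1).tolist())
E
```

```text
0.009 -0.02 [[177.7, 218.4], [254.1, 218.4], [330.4, 218.3]]
0.009 -0.025 [[175.5, 222.0], [254.0, 222.0], [332.5, 221.9]]
0.009 -0.03 [[173.2, 225.7], [253.9, 225.8], [334.7, 225.6]]
0.009 -0.035 [[170.7, 229.7], [253.9, 229.8], [337.1, 229.6]]
0.009 -0.04 [[168.0, 234.0], [253.8, 234.0], [339.6, 233.8]]
0 -0.02 [[179.0, 232.6], [254.1, 232.6], [329.3, 232.5]]
0 -0.025 [[176.8, 236.5], [254.1, 236.5], [331.3, 236.4]]
0 -0.03 [[174.6, 240.6], [254.0, 240.7], [333.4, 240.5]]
0 -0.035 [[172.2, 245.0], [253.9, 245.0], [335.7, 244.8]]
0 -0.04 [[169.6, 249.6], [253.8, 249.7], [338.1, 249.4]]
```

The fingers shut on nothing. Comparing the calibration with the pictures (scene start view and wrist view) shows the real fingertips sit about 33 mm behind the reported TCP along tool z. They therefore passed just over the clip, which did not move. I reopen and go about 35 mm lower, watching the force.

```bash
python3 -m creep '[0,0,-5,0,0,0,-2,-1,-5,0,-0.4,0,0,0,0,0,0,0,0,0,0,0,0,0,0,0,0,0,0,0]' 88 30;python3 -m creep '[0,0,0,0,0,0,0,0,0,0,0,0,0,0,0,0,0,0,0,0,0,0,0,0,0,0,0,0,0,0]';  python3 plan.py .5249 .1750 -.024 21.3 2
```

```text
clock: 7.1
tool_pos: [0.5258, 0.1749, 0.0227]
eef_rot: [0.982, 0.188, 0.0, -0.002]
contact_force: [-0.7, 0.1, -0.1]
opening: 0.356
clock: 7.52
tool_pos: [0.5257, 0.1749, 0.0226]
eef_rot: [0.982, 0.188, -0.0, -0.002]
contact_force: [-0.2, 0.5, -0.3]
opening: 0.74
t 7.5167 [0.5257 0.1749 0.0226] yawx 21.73 z [-0.001  0.004 -1.   ] q [-0.54  0.9   0.24  1.92 -0.53  0.38 -1.09] F [-0.2  0.5 -0.3] op 65.2
[-0.4, -0.1, 23.3, -0.1, -0.0, 0.2]
[-0.4, -0.1, 23.3, -0.1, -0.0, 0.2]
```

```bash
python3 -m creep '[0,0,0,0,0,0,0,0,0,0,0,0,0,0,0,0,0,0,0,0,12,0,0,0,0,0,12,0,0,0]'; python3 -m creep '[0,0,8,0,0,0,0,0,6,0,0,0,0,0,0,0,0,0]'; python3 plan.py .5249 .1750 -.024 21.3 1
```

```text
clock: 7.93
tool_pos: [0.5274, 0.1754, -0.001]
eef_rot: [0.982, 0.189, 0.002, -0.002]
contact_force: [-0.3, 0.4, -0.7]
opening: 0.999
clock: 8.18
tool_pos: [0.5252, 0.175, -0.0202]
eef_rot: [0.982, 0.188, -0.001, -0.002]
contact_force: [-0.4, -0.1, 0.3]
opening: 0.998
t 8.1833 [ 0.5252  0.175  -0.0202] yawx 21.72 z [-0.002  0.004 -1.   ] q [-0.51  0.97  0.18  1.92 -0.55  0.3  -1.06] F [-0.4 -0.1  0.3] op 88.0
[-0.3, -0.1, 3.8, -0.3, 0.0, 0.4]
```

```bash
python3 -m creep '[0,0,4,0,0,0,0,0,0,0,0,0]' 0 30; python3 -m creep '[0,0,0,0,0,0,0,0,0,0,0,0,0,0,0,0,0,0,0,0,0,0,0,0,0,0,0,0,0,0]'; python3 -m creep '[0,0,0,0,0,0,0,0,0,0,0,0,0,0,0,0,0,0,0,0,0,0,0,0,0,0,0,0,0,0]';  python3 - <<'E'
from h import *
snap('wrist','w7')
E
python3 plan.py .5249 .1750 -.024 21.3 1
```

```text
clock: 8.35
tool_pos: [0.5245, 0.1747, -0.0256]
eef_rot: [0.982, 0.188, -0.001, -0.002]
contact_force: [-1.2, 0.9, -0.9]
opening: 0.871
clock: 8.77
tool_pos: [0.5251, 0.1747, -0.0249]
eef_rot: [0.982, 0.188, -0.001, -0.002]
contact_force: [0.1, -0.7, -0.7]
opening: 0.496
clock: 9.18
tool_pos: [0.5254, 0.175, -0.0244]
eef_rot: [0.982, 0.188, -0.0, -0.002]
contact_force: [0.1, -1.4, -0.8]
opening: 0.255
t 9.2333 [ 0.5254  0.175  -0.0244] yawx 21.72 z [-0.002  0.004 -1.   ] q [-0.51  0.98  0.18  1.92 -0.55  0.29 -1.06] F [ 0.1  0.1 -0.3] op 22.4
[-0.4, -0.2, -0.4, -0.3, -0.0, 0.4]
```

View pics/w7.png

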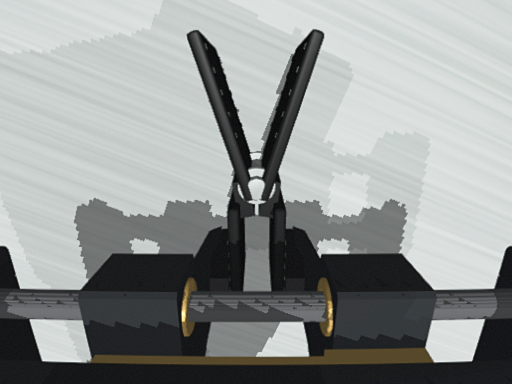

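```bash
python3 - <<'E'
from h import *
from scipy.spatial.transform import Rotation as R
st=get_state();r=R.from_quat(st['eef_rot']);p=np.array(st['tool_pos'])
s=load('w7')
i=cv2.imread('pics/w7.png')[10:250,170:350]; cv2.imwrite('pics/w7c.png',cv2.resize(i,None,fx=3,fy=2.5,interpolation=cv2.INTER_CUBIC))
for q in [(257,188),(192,35),(323,35)]:
    X=onz(s,q,.044); print(q,X,r.inv().apply(X-p)*1000)
E
```

```text
(257, 188) [0.56576079 0.18901456 0.044     ] [ 42.7252718    1.60070657 -68.41048997]
(192, 35) [0.6079216  0.22938272 0.044     ] [ 96.83083576 -20.30134752 -68.31319056]
(323, 35) [0.62421234 0.18836085 0.044     ] [ 96.78611685  23.83641389 -68.50749088]
```

View pics/w7c.png

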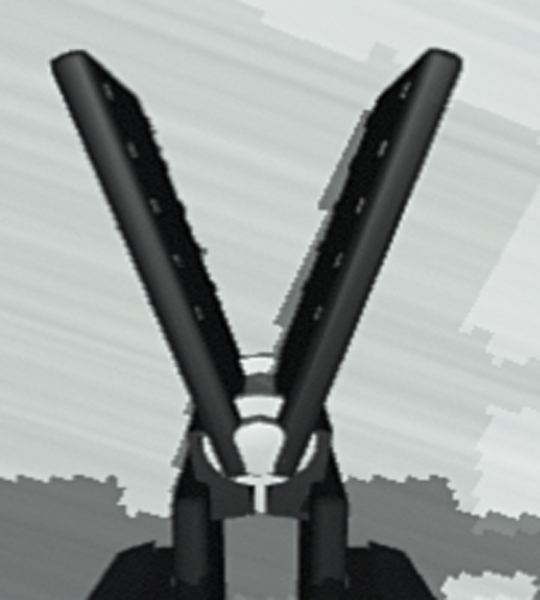

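The clip is squeezed to its stop: opening 22 mm, measured 44 mm over the jaw tips, and its axis lies parallel to tool x. Next I lift it.

```bash
python3 -m creep '[0,0,-10,0,0,0,0,0,-25,0,0,0,0,0,-35,0,0,0,0,0,-35,0,0,0,0,0,-35,0,0,0]'; python3 -m creep '[0,0,-30,0,0,0,0,0,-15,0,0,0,0,0,0,0,0,0]'; python3 plan.py .44 -.21 .17 8 15
```

```text
clock: 9.65
tool_pos: [0.5199, 0.1727, 0.1156]
eef_rot: [0.982, 0.188, -0.009, -0.002]
contact_force: [0.6, 0.5, -0.9]
opening: 0.253
clock: 9.9
tool_pos: [0.5241, 0.1729, 0.1717]
eef_rot: [0.982, 0.187, -0.002, -0.003]
contact_force: [0.6, 0.3, -0.2]
opening: 0.259
t 9.9 [0.5241 0.1729 0.1717] yawx 21.57 z [-0.006  0.004 -1.   ] q [-0.65  0.68  0.42  1.84 -0.41  0.72 -1.18] F [ 0.6  0.3 -0.2] op 22.8
[-14.6, 21.7, 0.0, -0.0, 0.0, 0.9]
[-14.3, 21.9, 0.0, -0.0, 0.0, 0.9]
[-13.9, 22.1, 0.0, -0.0, 0.0, 0.9]
[-13.6, 22.3, 0.0, -0.0, 0.0, 0.9]
[-13.2, 22.6, 0.0, -0.0, 0.0, 0.9]
[-12.8, 22.8, 0.1, -0.0, 0.0, 0.9]
[-12.5, 23.0, 0.1, -0.0, 0.0, 0.9]
[-12.1, 23.2, 0.1, -0.0, 0.0, 0.9]
[-11.7, 23.3, 0.1, -0.0, 0.0, 0.9]
[-11.4, 23.5, 0.1, -0.0, 0.0, 0.9]
[-11.0, 23.7, 0.1, -0.0, 0.0, 0.9]
[-10.6, 23.9, 0.1, -0.0, 0.0, 0.9]
[-10.3, 24.0, 0.1, -0.0, 0.0, 0.9]
[-9.9, 24.2, 0.1, -0.0, 0.0, 0.9]
[-9.5, 24.4, 0.1, -0.0, 0.0, 0.9]
```

```bash
python3 -m creep '[-14,22,0,0,0,1,-14,22,0,0,0,1,-14,22,0,0,0,1,-13,22,0,0,0,1,-13,22,0,0,0,1]'; python3 -m creep '[-13,23,0,0,0,1,-12,23,0,0,0,1,-12,23,0,0,0,1,-12,23,0,0,0,1,-11,23,0,0,0,1]'; python3 plan.py .44 -.21 .17 8 5
```

```text
clock: 10.32
tool_pos: [0.4962, 0.0513, 0.1701]
eef_rot: [0.989, 0.15, -0.001, -0.006]
contact_force: [-0.2, -0.4, -0.2]
opening: 0.253
clock: 10.73
tool_pos: [0.462, -0.0805, 0.1655]
eef_rot: [0.994, 0.105, -0.005, -0.006]
contact_force: [-0.1, -0.1, -0.7]
opening: 0.257
t 10.7333 [ 0.462  -0.0805  0.1655] yawx 12.07 z [-0.012  0.011 -1.   ] q [-0.16  0.59  0.38  2.07 -0.42  0.56 -0.83] F [-0.1 -0.1 -0.7] op 22.7
[-9.7, 24.4, -1.1, -0.2, 0.1, 0.8]
[-9.4, 24.5, -1.1, -0.2, 0.1, 0.8]
[-9.0, 24.7, -1.1, -0.2, 0.1, 0.8]
[-8.7, 24.8, -1.0, -0.2, 0.1, 0.8]
[-8.3, 24.9, -1.0, -0.2, 0.1, 0.8]
```

```bash
python3 -m creep '[-9,24,-1,-0.2,0,1,-9,24,-1,-0.2,0,1,-8,24,-1,0,0,1,-8,23,-1,0,0,1,-6,16,0,0,0,0]'; python3 -m creep '[0,0,0,0,0,0,0,0,0,0,0,0]'; python3 plan.py .44 -.21 .17 8 1
python3 - <<'E'
from h import *
snap('wrist','w8')
for th in ['card_edge','stand']: print(th,[(np.round(d['xy'],1).tolist(),round(d['score'],2)) for d in find_in(th,'wrist')])
E
```

```text
clock: 11.15
tool_pos: [0.4354, -0.2028, 0.1656]
eef_rot: [0.998, 0.067, -0.009, -0.004]
contact_force: [0.2, 0.4, -1.2]
opening: 0.256
clock: 11.32
tool_pos: [0.4328, -0.2069, 0.1647]
eef_rot: [0.998, 0.062, -0.01, -0.003]
contact_force: [0.2, 1.4, -1.1]
opening: 0.256
t 11.3167 [ 0.4328 -0.2069  0.1647] yawx 7.16 z [-0.021  0.004 -1.   ] q [ 0.1   0.61  0.39  2.03 -0.39  0.59 -0.68] F [ 0.2  1.4 -1.1] op 22.6
[6.7, 3.9, -5.5, -0.4, 1.2, -0.8]
card_edge [([395.4, 217.6], 0.86)]
stand [([395.0, 219.9], 0.8), ([91.7, 81.8], 0.56), ([253.3, 152.1], 0.3)]
```

View pics/w8.png

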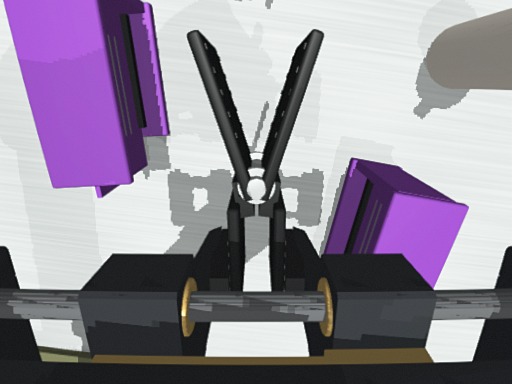

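```bash
python3 -m creep '[20,0,-3,0,1,0,20,0,-3,0,0,0,20,0,-2,0,0,0,5,0,0,0,0,0]'; python3 -m creep '[0,0,0,0,0,0,0,0,0,0,0,0]'; python3 plan.py .5 -.21 .17 8 1
python3 - <<'E'
from h import *
snap('wrist','w9')
for th in ['card_edge','stand']: print(th,[(np.round(d['xy'],1).tolist(),round(d['score'],2)) for d in find_in(th,'wrist')])
E
```

```text
clock: 11.8
tool_pos: [0.4988, -0.19, 0.1717]
eef_rot: [0.998, 0.067, -0.003, -0.006]
contact_force: [1.3, -0.3, -0.1]
opening: 0.254
clock: 11.97
tool_pos: [0.4996, -0.187, 0.1709]
eef_rot: [0.998, 0.07, -0.003, -0.007]
contact_force: [-0.8, 0.9, -1.3]
opening: 0.256
t 11.9667 [ 0.4996 -0.187   0.1709] yawx 8.04 z [-0.007  0.014 -1.   ] q [ 0.04  0.66  0.4   1.89 -0.4   0.69 -0.75] F [-0.8  0.9 -1.3] op 22.6
[-2.9, 22.9, 0.6, -0.8, 0.3, 0.0]
card_edge [([391.4, 245.4], 0.85), ([292.5, 13.9], 0.84), ([116.9, 149.9], 0.7)]
stand [([392.2, 246.5], 0.81), ([295.6, 16.8], 0.78), ([115.7, 151.1], 0.77)]
```

View pics/w9.png

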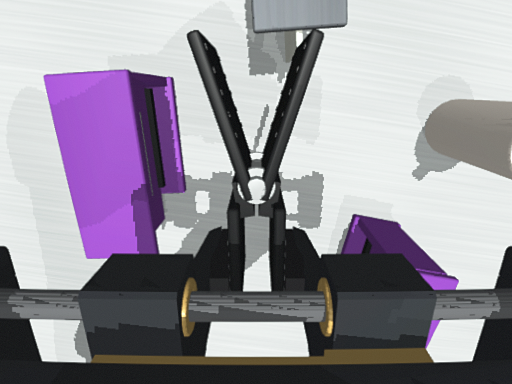

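```bash
python3 -m creep '[20,0,-1,-0.8,0.3,0,20,0,-1,0,0,0,18,0,0,0,0,0]'; python3 -m creep '[0,0,0,0,0,0,0,0,0,0,0,0]'; python3 plan.py .55 -.187 .17 8 1
python3 - <<'E'
from h import *
snap('wrist','w10')
for th in ['card_edge','stand']: print(th,[(np.round(d['xy'],1).tolist(),round(d['score'],2)) for d in find_in(th,'wrist')])
i=cv2.imread('pics/w10.png')[0:200,200:400]; cv2.imwrite('pics/w10c.png',cv2.resize(i,None,fx=3,fy=3,interpolation=cv2.INTER_CUBIC))
i=cv2.imread('pics/w9.png')[0:80,230:370]; cv2.imwrite('pics/w9c.png',cv2.resize(i,None,fx=5,fy=5,interpolation=cv2.INTER_CUBIC))
E
```

```text
clock: 12.37
tool_pos: [0.5495, -0.1826, 0.1731]
eef_rot: [0.998, 0.064, -0.004, -0.001]
contact_force: [0.1, 0.4, -1.7]
opening: 0.257
clock: 12.53
tool_pos: [0.5511, -0.1823, 0.1728]
eef_rot: [0.998, 0.065, -0.003, -0.0]
contact_force: [0.0, -0.3, -0.6]
opening: 0.258
t 12.5333 [ 0.5511 -0.1823  0.1728] yawx 7.43 z [-0.007  0.001 -1.   ] q [-0.    0.71  0.43  1.75 -0.39  0.77 -0.82] F [ 0.  -0.3 -0.6] op 22.7
[-1.6, 4.6, 2.8, -0.1, 0.4, -0.6]
card_edge [([120.4, 189.5], 0.9)]
stand [([121.7, 191.1], 0.97), ([281.4, 45.9], 0.87), ([432.7, 329.9], 0.87)]
```

View pics/w10.png

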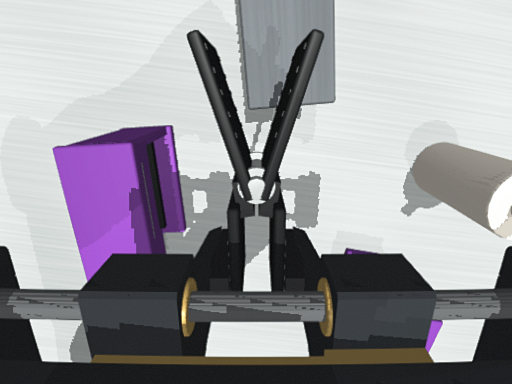

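View pics/w10c.png

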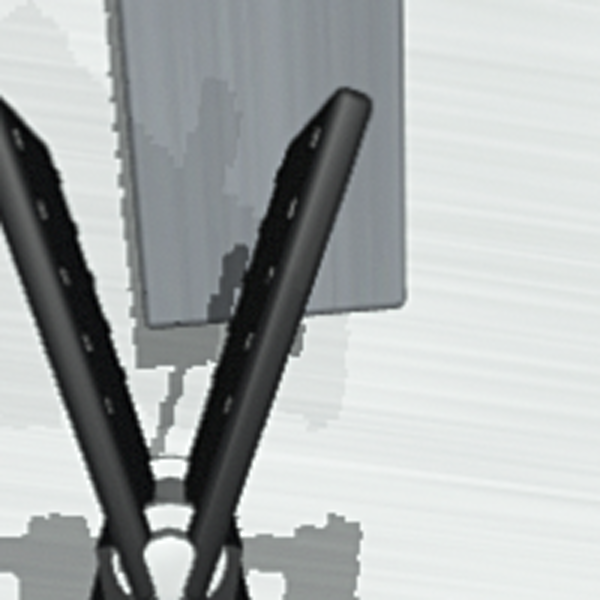

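View pics/w9c.png

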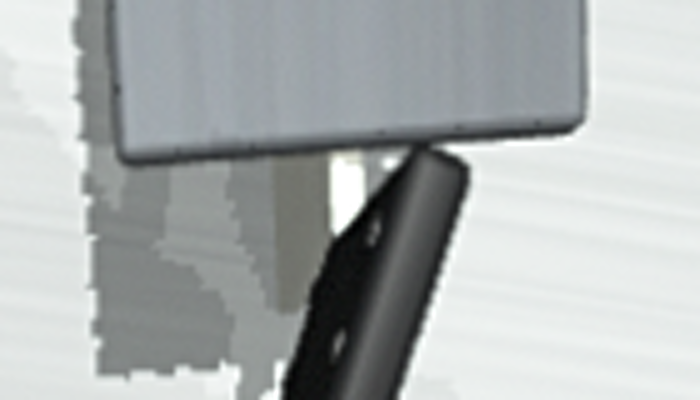

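```bash
python3 - <<'E'
from h import *
a=load('w9');b=load('w10')
L=tri([(a,(254,32.2)),(b,(250,108.5))]);Rr=tri([(a,(347,25.6)),(b,(335,100.7))]);print(L,Rr)
yaw=lambda v:np.degrees(np.arctan2(v[1],v[0]))
for s,l,r in [(a,(254,32.2),(347,25.6)),(b,(250,108.5),(335,100.7))]:
    l=onz(s,l,.124);r=onz(s,r,.124); v=l-r; print(l,r,np.linalg.norm(v),'yaw u',yaw(v)-90)
lt=onz(b,(238.5,1),.126);rt=onz(b,(334.2,1),.126); l=onz(b,(250,108.5),.126);r=onz(b,(335,100.7),.126)
print(yaw(lt-l),yaw(rt-r))
# card vertical edge in w9: bottom of card near edge: crop (275..303,312)->
for q,z in [((285,62),.012),((290.8,62),.012)]: print(onz(a,q,z))
T=load('top0'); 
for q in [(150+572/4,110+42/4),(150+497/4,110+57/4),(150+607/4,110+213/4),(150+537/4,110+233/4)]: print(onz(T,q,.126).round(4))
E
```

```text
(array([ 0.61693391, -0.16977655,  0.12122825]), [np.float64(0.00036684341939981875), np.float64(0.0003668434193998197)]) (array([ 0.63083272, -0.23277183,  0.11785625]), [np.float64(8.664405499509915e-05), np.float64(8.664405499500289e-05)])
[ 0.61642236 -0.16953972  0.124     ] [ 0.62946411 -0.23145636  0.124     ] 0.06327524442699192 yaw u 11.894563144453215
[ 0.61714194 -0.17018252  0.124     ] [ 0.63080507 -0.23113083  0.124     ] 0.062461006356106435 yaw u 12.635425373206203
13.305063299301501 11.944342256559434
[ 0.6113503  -0.20044901  0.012     ]
[ 0.61220582 -0.20645359  0.012     ]
[ 0.7733 -0.2002  0.126 ]
[ 0.7607 -0.1378  0.126 ]
[ 0.6284 -0.2265  0.126 ]
[ 0.612  -0.1692  0.126 ]
```

```bash
python3 plan.py .488 -.2275 .173 12.2 4
```

```text
t 12.6833 [ 0.5507 -0.1822  0.1729] yawx 7.4 z [-0.007  0.001 -1.   ] q [-0.    0.71  0.43  1.75 -0.39  0.77 -0.82] F [-0.1 -0.3  0.9] op 22.7
[-17.0, 9.2, 0.1, -0.0, 0.1, -1.2]
[-17.2, 8.9, 0.1, -0.0, 0.1, -1.2]
[-17.4, 8.5, 0.0, -0.0, 0.1, -1.2]
[-17.5, 8.1, 0.0, -0.0, 0.1, -1.2]
```

```bash
python3 -m creep '[-17,9,0,0,0,-1.2,-17,9,0,0,0,-1.2,-17,9,0,0,0,-1.2,-17,8,0,0,0.4,-1.2]'; python3 -m creep '[0,0,0,0,0,0,0,0,0,0,0,0]'; python3 plan.py .488 -.2275 .1 12.2 4
python3 - <<'E'
from h import *
snap('wrist','w11')
E
```

```text
clock: 13.02
tool_pos: [0.4872, -0.2257, 0.1727]
eef_rot: [0.994, 0.111, 0.0, -0.002]
contact_force: [-0.3, -0.4, -0.1]
opening: 0.252
clock: 13.18
tool_pos: [0.4808, -0.2294, 0.1734]
eef_rot: [0.994, 0.106, -0.002, -0.002]
contact_force: [-0.3, 0.6, -0.6]
opening: 0.257
t 13.1833 [ 0.4808 -0.2294  0.1734] yawx 12.2 z [-0.003  0.004 -1.   ] q [ 0.13  0.65  0.38  1.89 -0.36  0.68 -0.63] F [-0.3  0.6 -0.6] op 22.6
[1.9, -0.0, 18.4, -0.1, 0.0, -0.0]
[1.9, -0.0, 18.4, -0.1, 0.0, -0.0]
[1.9, -0.0, 18.4, -0.1, 0.0, -0.0]
[1.9, -0.1, 18.4, -0.1, 0.0, -0.0]
```

View pics/w11.png

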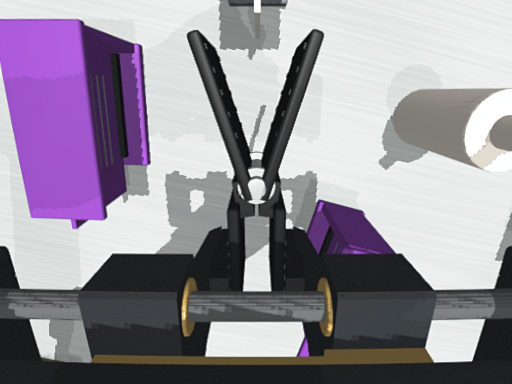

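```bash
python3 - <<'E'
from h import *
from scipy.spatial.transform import Rotation as R
st=get_state();r=R.from_quat(st['eef_rot']);p=np.array(st['tool_pos'])
s=load('w11')
for q in [(320,202),(395,255),(105,218),(30,215),(85,22),(405,100)]:
    X=onz(s,q,.126); print(q,X.round(3),(r.inv().apply(X-p)*1000).round())
i=cv2.imread('pics/w11.png')[0:60,210:310]; cv2.imwrite('pics/w11c.png',cv2.resize(i,None,fx=6,fy=6,interpolation=cv2.INTER_CUBIC))
for n,q in [('w11',(229,5)),('w11',(287,3)),('w8',(353,160)),('w8',(466,206)),('w9',(354,215))]: pass
print('p3 corner', tri([(load('w8'),(353,159)),(load('w11'),(320,202))]), tri([(load('w8'),(466,206)),(load('w11'),(395,255))]))
E
```

```text
(320, 202) [ 0.486 -0.282  0.126] [-5. 52. 47.]
(395, 255) [ 0.453 -0.358  0.126] [-54. 120.  47.]
(105, 218) [ 0.435 -0.112  0.126] [ -20. -124.   48.]
(30, 215) [ 0.424 -0.049  0.126] [ -17. -188.   48.]
(85, 22) [ 0.579 -0.089  0.126] [ 127. -117.   48.]
(405, 100) [ 0.576 -0.321  0.126] [ 74. 110.  47.]
p3 corner (array([ 0.45085587, -0.31433826,  0.01371907]), [np.float64(0.00039342700936907123), np.float64(0.0003934270093691147)]) (array([ 0.45779642, -0.35051557,  0.14636134]), [np.float64(0.005502972938636121), np.float64(0.005502972938636047)])
```

View pics/w11c.png

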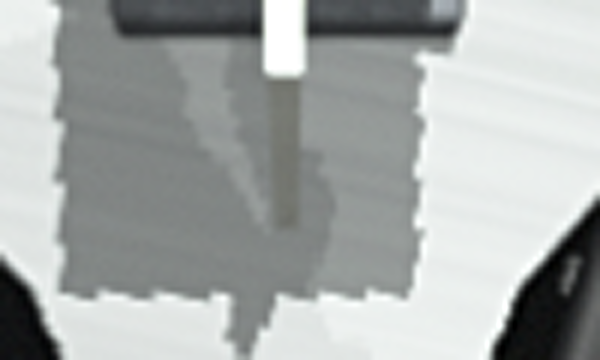

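```bash
python3 - <<'E'
from h import *
from scipy.spatial.transform import Rotation as R
st=get_state();r=R.from_quat(st['eef_rot']);p=np.array(st['tool_pos'])
s=load('w11')
t=onz(s,(257.5,12.5),.118);b=onz(s,(257.5,38),.012);print(t,b)
for q in [(256.5,188),(192,35),(323,35)]:
    X=onz(s,q,p[2]+.0684);print((r.inv().apply(X-p)*1000))
for X in (t,b):print(r.inv().apply(X-p)*1000)
E
python3 plan.py .503 -.225 .06 12.2 5
```

```text
[ 0.6104956  -0.20335542  0.118     ] [ 0.61082516 -0.20311944  0.012     ]
[ 43.41736417   1.09353438 -68.54808326]
[ 97.40383283 -20.57331557 -68.63351896]
[ 97.37035578  23.43783141 -68.81971603]
[132.90316427   1.76663352  55.06548681]
[133.62292256   2.05419013 161.06342811]
t 13.2333 [ 0.4804 -0.2299  0.1735] yawx 12.18 z [-0.004  0.003 -1.   ] q [ 0.13  0.65  0.38  1.89 -0.36  0.68 -0.63] F [-0.4 -0.7 -0.6] op 22.5
[4.7, 0.1, 22.7, -0.0, 0.0, -0.0]
[4.7, 0.1, 22.7, -0.0, 0.0, -0.0]
[4.7, 0.1, 22.7, -0.0, 0.0, -0.0]
[4.6, 0.0, 22.7, -0.0, 0.0, -0.0]
[4.6, 0.0, 22.7, -0.0, 0.0, -0.0]
```

```bash
python3 -m creep '[10,0,0,0,0,0,10,0,5,0,0,0,1,0,25,0,0,0,0,0,30,0,0,0,0,0,25,0,0,0]'; python3 -m creep '[0,0,5,0,0,0,0,0,0,0,0,0]'; python3 plan.py .5025 -.225 .0186 12.2 2
```

```text
clock: 13.65
tool_pos: [0.5149, -0.2229, 0.09]
eef_rot: [0.994, 0.109, 0.007, 0.001]
contact_force: [0.7, -0.7, -0.0]
opening: 0.254
clock: 13.82
tool_pos: [0.5159, -0.2187, 0.0794]
eef_rot: [0.994, 0.111, 0.004, -0.002]
contact_force: [-0.1, 0.2, -0.5]
opening: 0.256
t 13.8167 [ 0.5159 -0.2187  0.0794] yawx 12.79 z [ 0.008  0.004 -1.   ] q [ 0.16  0.81  0.28  1.89 -0.44  0.5  -0.6 ] F [-0.1  0.2 -0.5] op 22.6
[-7.5, 1.7, 30.4, -0.1, -0.2, 0.3]
[-7.4, 1.7, 30.4, -0.1, -0.2, 0.3]
```

```bash
python3 -m creep '[-12,2,0,0,-0.3,0.4,-2,1,10,0,0,0.2,0,0,15,0,0,0]'; python3 -m creep '[-1,0,15,0,-0.2,0,0,0,0,0,0,0]'; python3 plan.py .5025 -.225 .0186 12.2 2
```

```text
clock: 14.07
tool_pos: [0.5067, -0.2253, 0.0567]
eef_rot: [0.994, 0.107, 0.005, 0.001]
contact_force: [-0.6, 0.1, -0.6]
opening: 0.254
clock: 14.23
tool_pos: [0.5054, -0.2264, 0.0411]
eef_rot: [0.994, 0.106, 0.003, 0.001]
contact_force: [-0.5, -0.1, -0.4]
opening: 0.257
t 14.2333 [ 0.5054 -0.2264  0.0411] yawx 12.22 z [ 0.006 -0.002 -1.   ] q [ 0.2   0.86  0.23  1.92 -0.47  0.4  -0.57] F [-0.5 -0.1 -0.4] op 22.6
[-1.3, -1.0, 11.2, 0.1, -0.2, 0.0]
[-1.3, -1.0, 11.2, 0.1, -0.2, 0.0]
```

```bash
python3 -m creep '[-3,-1,10,0,-0.4,0,-1,-1,10,0,0,0,0,0,0,0,0,0]'; python3 -m creep '[0,0,0,0,0,0]'; python3 plan.py .5025 -.225 .0186 12.2 1
python3 - <<'E'
from h import *
from scipy.spatial.transform import Rotation as R
st=get_state();r=R.from_quat(st['eef_rot']);p=np.array(st['tool_pos'])
s=snap('wrist','w12')
print(proj(s,[[.6107,-.2032,z] for z in (.118,.087,.065,.043,.012)]).round(1).tolist())
i=cv2.imread('pics/w12.png')[0:240,160:360]; cv2.imwrite('pics/w12c.png',cv2.resize(i,None,fx=3,fy=2.5,interpolation=cv2.INTER_CUBIC))
E
```

```text
clock: 14.48
tool_pos: [0.5019, -0.2269, 0.0217]
eef_rot: [0.994, 0.106, 0.001, 0.003]
contact_force: [0.3, 0.4, -0.9]
opening: 0.257
clock: 14.57
tool_pos: [0.5019, -0.227, 0.0217]
eef_rot: [0.994, 0.105, 0.001, 0.003]
contact_force: [-0.4, -0.5, -1.1]
opening: 0.257
t 14.5667 [ 0.5019 -0.227   0.0217] yawx 12.11 z [ 0.003 -0.006 -1.   ] q [ 0.21  0.9   0.21  1.93 -0.48  0.36 -0.56] F [-0.4 -0.5 -1.1] op 22.7
[1.0, -1.8, 3.1, 0.4, -0.1, -0.1]
[[251.2, -53.3], [252.2, -10.4], [252.5, 7.5], [252.8, 20.2], [253.1, 32.8]]
```

View pics/w12c.png

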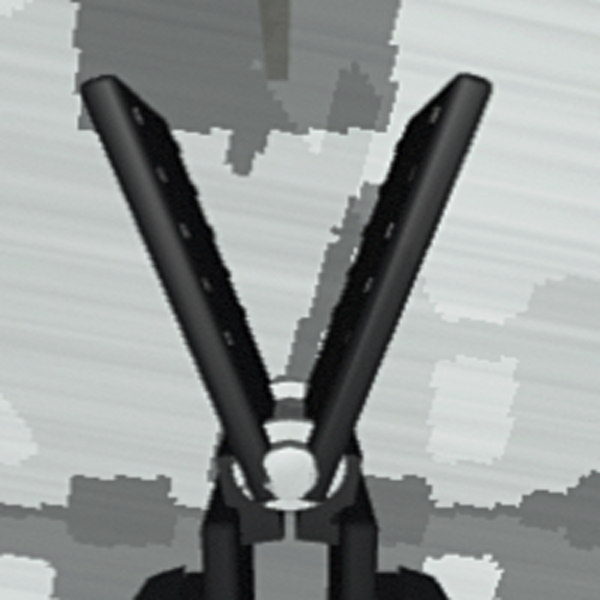

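The clip is level at half height and aligned with the card, which sits about 2 mm left of the mouth's centre line. I shift for that and go in slowly.

```bash
python3 -m creep '[0,-2,3,0.3,0,0,4,0,0,0,0,0,4,0,0,0,0,0,0,0,0,0,0,0]'; python3 plan.py .5345 -.2180 .0186 12.2 3
python3 - <<'E'
from h import *
from scipy.spatial.transform import Rotation as R
st=get_state();r=R.from_quat(st['eef_rot']);p=np.array(st['tool_pos'])
s=snap('wrist','w13')
print(proj(s,[[.6107,-.2032,z] for z in (.118,.087,.065,.043,.012)]).round(1).tolist(), (r.inv().apply(np.array([.6107,-.2032,.065])-p)*1000).round(1))
i=cv2.imread('pics/w13.png')[0:240,160:360]; cv2.imwrite('pics/w13c.png',cv2.resize(i,None,fx=3,fy=2.5,interpolation=cv2.INTER_CUBIC))
E
```

```text
clock: 14.95
tool_pos: [0.5109, -0.2233, 0.0197]
eef_rot: [0.994, 0.105, 0.002, 0.001]
contact_force: [-0.0, 0.1, -0.2]
opening: 0.26
t 14.95 [ 0.5109 -0.2233  0.0197] yawx 12.1 z [ 0.004 -0.001 -1.   ] q [ 0.2   0.9   0.22  1.91 -0.48  0.37 -0.57] F [-0.   0.1 -0.2] op 22.9
[8.1, -0.1, 0.4, 0.0, -0.1, -0.0]
[8.1, -0.1, 0.4, 0.0, -0.1, -0.0]
[8.1, -0.1, 0.4, 0.0, -0.1, -0.0]
[[256.4, -11.6], [256.2, 19.3], [256.2, 32.2], [256.1, 41.3], [256.1, 50.3]] [102.    1.3 -45. ]
```

View pics/w13c.png

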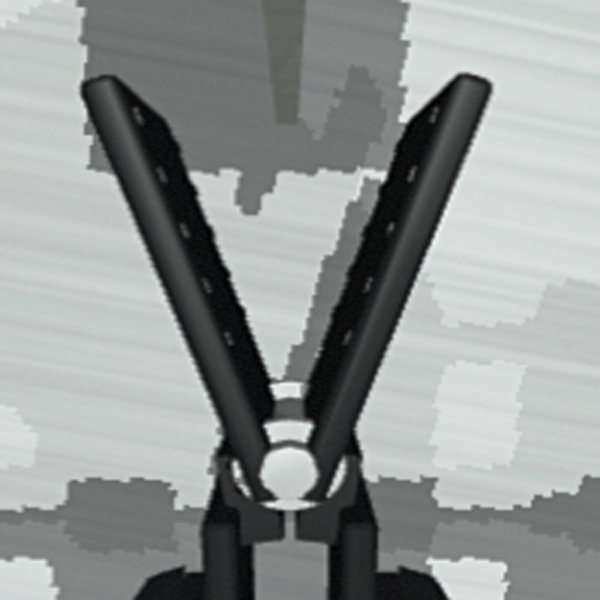

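```bash
python3 -m creep '[5,-0.5,0.5,0,0,0,6,0,0.5,0,0,0,6,0,0,0,0,0,3,0,0,0,0,0,0,0,0,0,0,0]'; python3 plan.py .5345 -.2180 .0186 12.2 1
python3 - <<'E'
from h import *
from scipy.spatial.transform import Rotation as R
st=get_state();r=R.from_quat(st['eef_rot']);p=np.array(st['tool_pos'])
s=snap('wrist','w14')
print(proj(s,[[.6107,-.2032,z] for z in (.118,.087,.065,.043,.012)]).round(1).tolist(), (r.inv().apply(np.array([.6107,-.2032,.065])-p)*1000).round(1))
i=cv2.imread('pics/w14.png')[0:240,160:360]; cv2.imwrite('pics/w14c.png',cv2.resize(i,None,fx=3,fy=2.5,interpolation=cv2.INTER_CUBIC))
E
```

```text
clock: 15.42
tool_pos: [0.5329, -0.218, 0.019]
eef_rot: [0.994, 0.106, 0.002, 0.001]
contact_force: [-0.1, 0.8, -0.1]
opening: 0.256
t 15.4167 [ 0.5329 -0.218   0.019 ] yawx 12.15 z [ 0.005 -0.001 -1.   ] q [ 0.17  0.92  0.24  1.86 -0.48  0.41 -0.59] F [-0.1  0.8 -0.1] op 22.6
[1.5, 0.3, 0.4, 0.1, -0.2, -0.1]
[[259.0, 87.1], [258.1, 89.2], [257.7, 90.1], [257.4, 90.7], [257.1, 91.3]] [ 79.4   2.  -45.6]
```

View pics/w14c.png

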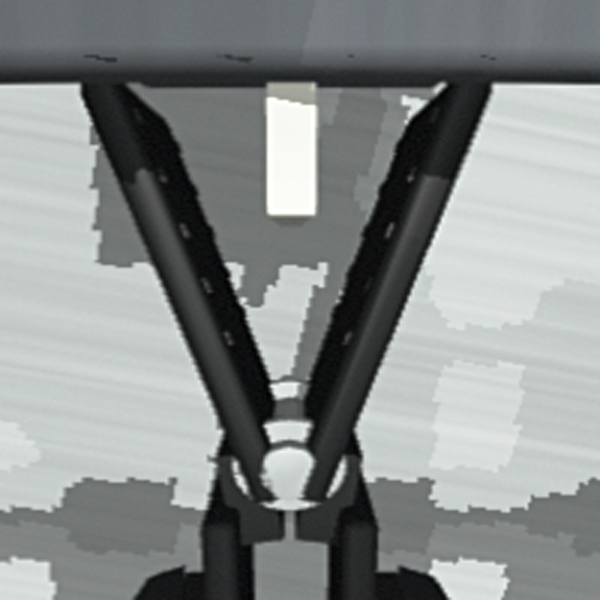

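```bash
python3 -m creep '[1,0,0,0,0,0,0,0,0,0,0,0]'; python3 plan.py .5345 -.2180 .0186 12.2 1
python3 - <<'E'
from h import *
from scipy.spatial.transform import Rotation as R
st=get_state();r=R.from_quat(st['eef_rot']);p=np.array(st['tool_pos'])
s=snap('scene','s15');t=snap('top','t15');w=snap('wrist','w15')
u=np.array([np.cos(np.radians(12.2)),np.sin(np.radians(12.2)),0])
print((r.inv().apply(np.array([.6107,-.2032,.065])-p)*1000).round(1))
tip=p+r.apply([.1,1.4e-3,0]);
for z in (.043,.087): 
    X=tip.copy();X[2]=z; print('tip',z,proj(s,[X+r.apply([0,.02,0]),X-r.apply([0,.02,0])]).round(1).tolist())
i=cv2.imread('pics/s15.png')[170:290,200:340]; cv2.imwrite('pics/s15c.png',cv2.resize(i,None,fx=5.5,fy=5,interpolation=cv2.INTER_CUBIC))
i=cv2.imread('pics/w15.png')[0:240,160:360]; cv2.imwrite('pics/w15c.png',cv2.resize(i,None,fx=3,fy=2.5,interpolation=cv2.INTER_CUBIC))
E
```

```text
clock: 15.63
tool_pos: [0.5334, -0.2178, 0.0189]
eef_rot: [0.994, 0.106, 0.002, 0.001]
contact_force: [-0.3, -0.6, -0.7]
opening: 0.253
t 15.6333 [ 0.5334 -0.2178  0.0189] yawx 12.15 z [ 0.004 -0.001 -1.   ] q [ 0.17  0.92  0.24  1.86 -0.48  0.42 -0.6 ] F [-0.3 -0.6 -0.7] op 22.3
[1.0, 0.5, 0.3, 0.1, -0.2, -0.1]
[ 78.8   2.1 -45.8]
tip 0.043 [[242.5, 234.7], [251.5, 226.5]]
tip 0.087 [[242.4, 222.7], [251.6, 214.5]]
```

View pics/s15c.png

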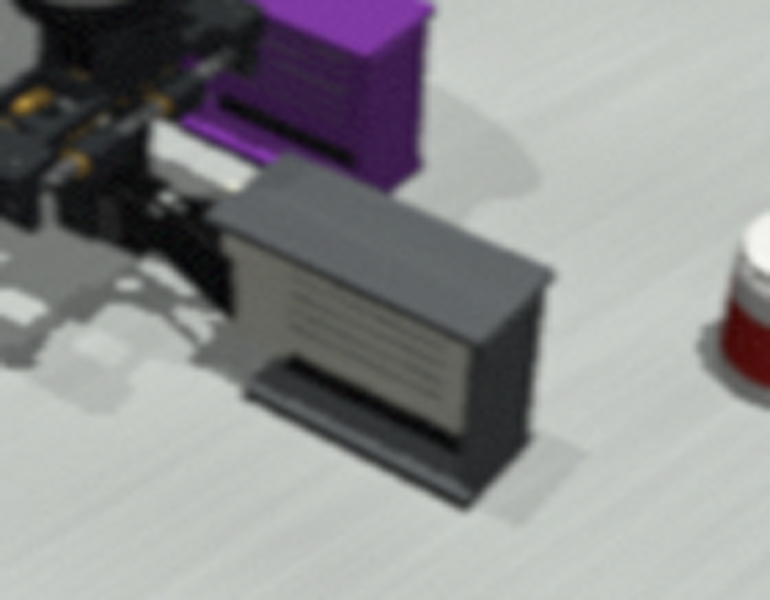

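View pics/w15c.png

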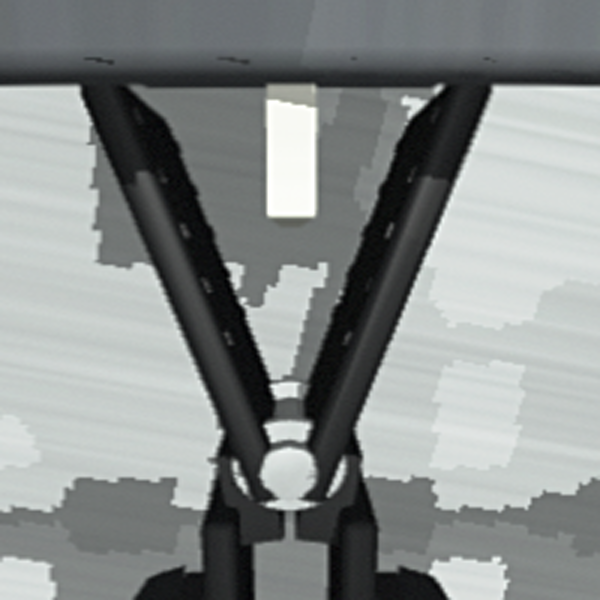

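View pics/t15.png

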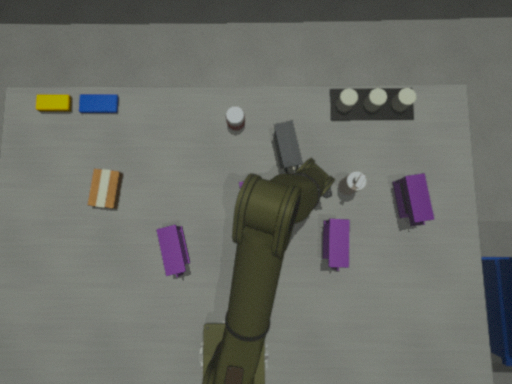

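```bash
python3 - <<'E'
from h import *
print(finish_job()); st=get_state(); print(st['clock'],st['tool_pos'],st['opening']*88.1,st['contact_force'])
E
```

```text
the job is handed in; nothing more can be done
None
the job is handed in; nothing more can be done
```

I handed the job in at about 15.8 s of the 38 s limit. The clip was still squeezed open around the free edge of the steel stand's card.

**What I did:** I squeezed the clip by its handles with 30 N to its stop and lifted it clear. I carried it over the purple stand, lowered it in front of the steel one and brought it in level under the hood.

**Last checks:**

| Check | Result |
|---|---|
| Finger opening | 22 mm (about 24 mm expected at the stop); 44 mm over the jaw tips, which matches fully open |
| Height of clip middle | about 65 mm above the counter |
| Squareness to the card | within about 0.5° |
| Card edge in the mouth | about 35 mm ahead of the pin, within 1 mm of the centre line, with clear gaps on both sides in the wrist view |
| Contact force | under 2 N in every reading |
| Bystanders | can, soap and carton are still in place in the last top view |

**What failed or disagreed:**
- **First squeeze missed:** The fingers closed on nothing, just above the clip. The pictures showed the real fingertips about 33 mm behind the reported tool point. I allowed for that and the second squeeze held.
- **Slip in the grip:** The clip moved about 6 to 10 mm forward while being squeezed. I measured that and included it in the final placement.
- **Drift on approach:** While I lowered the clip in front of the stand, it drifted about 13 mm too far forward. I backed it off before going in.
- **Rough first estimates:** The starting pictures put the stand's angle at about 8° and its card edge some 15 mm off. I used the closer wrist measurements (12.2°) instead.

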